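# Wipe the chocolate chunks off the slab

### The job

Clear the stone slab at the coffee bar: first take the steel cup off it and stand it, kept upright, on the round coaster, then use the scraper block, sole down on or just above the stone, to wipe all five chocolate chunks off the slab's open end into the catch bin. Finish by standing the scraper upright in the middle of its rubber mat. Never touch the chocolate with the gripper, and do not shift or knock over the other things on the bar.

Things in the scene. Friction and masses are not known exactly. Their poses are not given: they have to be found in the camera images.
- slab: The fixed stone slab, 176 (its x) x 180 (its y) x 40 mm high; origin at the centre of its underside on the counter. Steel side rails 8 mm thick and 10 mm higher than the stone run along its y at both x sides, leaving 160 mm clear between them (x from -80 to 80). Both y ends are open edges: the catch bin stands at one, the carton at the other, and which is which varies.
- slab_top (a point): Centre of the slab's wiped face, 40 mm above the counter; axes as the slab.
- bin: The fixed open steel catch bin against one open y end of the slab, its length along the slab's edge: 176 (x) x 84 (y) x 36 mm high, walls 3 mm, floor about 3 mm thick; its rim is 4 mm below the slab's face. Origin: centre of its underside, 133 mm from the slab's centre along the slab's y or -y. Its axes are parallel to the slab's.
- carton: The fixed upright carton of paper filters at the slab's other y end, 130 (x) x 30 (y) x 90 mm high; origin at the centre of its underside, 133 mm from the slab's centre, so 28 mm of gap to the slab.
- scraper: The loose scraper block, wood with a rubber sole, about 180 g, standing upright. Origin: centre of its sole. Foot 30 (x) x 100 (y) mm and 40 mm high; above it a grip 24 (x) x 70 (y) mm, from 40 to 95 mm height. It is gripped across its x (24 mm) and wipes along its x. Same after half a turn about z.
- mat: The scraper's place: fixed square rubber mat 130 x 130 x 4 mm high; origin at the centre of its underside on the counter. The mat and the coaster lie left and right of the slab, either way round.
- cup: The loose empty steel cup, round, open at the top, 54 mm diameter at the foot, 60 mm at the rim, 85 mm tall, wall 3 mm, about 150 g; origin at the centre of its underside, z up. It starts on the slab, among the chunks.
- coaster: The cup's place: fixed round cork coaster, 100 mm diameter, 4 mm high; origin at the centre of its underside on the counter.
- chunk1: A loose chunk of dark chocolate, 22 x 18 x 14 mm (x, y, z), 10 g, lying flat on the slab at the start; origin at its centre.
- chunk2: A loose chunk of dark chocolate, 20 x 19 x 14 mm (x, y, z), 10 g, lying flat on the slab at the start; origin at its centre.
- chunk3: A loose chunk of dark chocolate, 21 x 17 x 14 mm (x, y, z), 10 g, lying flat on the slab at the start; origin at its centre.
- chunk4: A loose chunk of dark chocolate, 19 x 18 x 14 mm (x, y, z), 10 g, lying flat on the slab at the start; origin at its centre.
- chunk5: A loose chunk of dark chocolate, 22 x 17 x 14 mm (x, y, z), 10 g, lying flat on the slab at the start; origin at its centre.
- syrup: Bystander: loose amber syrup bottle, 60 mm diameter, 170 mm tall; origin at the centre of its underside. Not to be disturbed.
- tin: Bystander: loose aluminium tin, 68 mm diameter, 110 mm tall; origin at the centre of its underside. Not to be disturbed.
- jar: Bystander: loose white jar, 56 mm diameter, 80 mm tall, steel cap; origin at the centre of its underside. Not to be disturbed.
- mug: Bystander: loose blue mug, 80 mm diameter, 90 mm tall, handle towards its +y; origin at the centre of its underside. Not to be disturbed.
- dripper: Bystander: loose clear dripper on its cup, cone on a cup, 120 mm across at the top, 180 mm tall; origin at the centre of its underside. Not to be disturbed.
- tamper: Bystander: loose dark steel tamper, flat round foot 58 mm diameter with a knob on top, 88 mm tall; origin at the centre of its underside. Not to be disturbed.
- pitcher: Bystander: loose small steel milk pitcher, 72 mm diameter, 85 mm tall, wire handle on its -x side reaching 59 mm from its axis; origin at the centre of its underside. Not to be disturbed.

How it is judged (in metres and radians):
On the way, in this order (a step that is already met when the one before it is completed fails the run):
1. the cup stands on the coaster, let go (horizontal distance between cup and coaster below 0.023 m and height (world z) of cup below 0.012 m and angle between cup's own z axis and vertical below 0.1 rad and contact force between cup and the fingers below 0.1 N and linear speed of cup below 0.03 m/s), for 0.2 s.
2. the scraper is down on the slab (sole within 12 mm of the stone) (x of scraper in the frame of slab_top between -0.08 and 0.08 m and y of scraper in the frame of slab_top between -0.13 and 0.13 m and z of scraper in the frame of slab_top below 0.012 m and angle between scraper's own z axis and vertical below 0.35 rad), for 0.1 s.
3. all five chunks are in the bin while the scraper is still out at the slab (x of chunk1 in the frame of bin between -0.086 and 0.086 m and y of chunk1 in the frame of bin between -0.041 and 0.041 m and z of each of chunk1, chunk2, chunk3, chunk4, chunk5 in the frame of bin below 0.036 m and x of chunk2 in the frame of bin between -0.086 and 0.086 m and y of chunk2 in the frame of bin between -0.041 and 0.041 m and x of chunk3 in the frame of bin between -0.086 and 0.086 m and y of chunk3 in the frame of bin between -0.041 and 0.041 m and x of chunk4 in the frame of bin between -0.086 and 0.086 m and y of chunk4 in the frame of bin between -0.041 and 0.041 m and x of chunk5 in the frame of bin between -0.086 and 0.086 m and y of chunk5 in the frame of bin between -0.041 and 0.041 m and horizontal distance between scraper and slab below 0.25 m), for 0.1 s.
At the end, for the whole second after the job is handed in: All five chunks lie in the catch bin (centres inside its walls and below its rim); the cup stands upright (within 0.1 rad) on the coaster, centre within 23 mm of the coaster's; the scraper stands upright (within 0.1 rad) on its mat, centre within 30 mm of the mat's; all at rest (x of chunk1 in the frame of bin between -0.086 and 0.086 m and y of chunk1 in the frame of bin between -0.041 and 0.041 m and z of each of chunk1, chunk2, chunk3, chunk4, chunk5 in the frame of bin below 0.036 m and x of chunk2 in the frame of bin between -0.086 and 0.086 m and y of chunk2 in the frame of bin between -0.041 and 0.041 m and x of chunk3 in the frame of bin between -0.086 and 0.086 m and y of chunk3 in the frame of bin between -0.041 and 0.041 m and x of chunk4 in the frame of bin between -0.086 and 0.086 m and y of chunk4 in the frame of bin between -0.041 and 0.041 m and x of chunk5 in the frame of bin between -0.086 and 0.086 m and y of chunk5 in the frame of bin between -0.041 and 0.041 m and horizontal distance between cup and coaster below 0.023 m and height (world z) of each of cup, scraper below 0.012 m and angle between each of cup, scraper's own z axis and vertical below 0.1 rad and horizontal distance between scraper and mat below 0.03 m and linear speed of each of scraper, cup below 0.02 m/s and linear speed of each of chunk1, chunk2, chunk3, chunk4, chunk5 below 0.05 m/s); the robot touches nothing.
It fails at once if the gripper or arm touches a chocolate chunk (contact force between any of the fingers, the arm and chunk1 above 0.5 N or contact force between any of the fingers, the arm and chunk2 above 0.5 N or contact force between any of the fingers, the arm and chunk3 above 0.5 N or contact force between any of the fingers, the arm and chunk4 above 0.5 N or contact force between any of the fingers, the arm and chunk5 above 0.5 N).
It fails at once if a bystander is shifted by more than 25 mm or tipped over (distance of any of syrup, tin, jar, mug, dripper, tamper, pitcher from where it was at the start of the episode above 0.025 m or angle between any of syrup, tin, jar, mug, dripper, tamper, pitcher's own z axis and vertical above 0.4 rad).
It fails at once if the cup is tipped by more than 0.7 rad (angle between cup's own z axis and vertical above 0.7 rad).
It also fails if it takes over 72 s, if anything falls off the work surface, if the arm or the gripper's body presses on something with over 40 N, if the wrist force passes 120 N, or if a joint passes its speed limit or range.

### The arm

A 6-joint arm with a two-finger parallel gripper is mounted at the origin on the work surface. World frame = base frame: x ahead of the robot, y to its left, z up, the work surface at z = 0. Lengths are in m, angles in degrees, forces in N, time in s.
With the tool pointing down it reaches from about 0.35 to 0.875 m from the base axis. Payload 4.2 kg.
Tool frame: the origin (TCP) lies at the very end of the fingers, on their centre line; the grasp point (between the pads) lies 19 mm behind it (r.hold_point_z is the distance from the TCP to the grasp point, in m); z points along the fingers, y is the direction in which the jaws open and shut (so a half turn about z gives the same grasp; the last joint's range is limited). The gripper opens to 87 mm and grips with 3 to 60 N. Pads are 19 mm wide; open, the fingers measure 117 mm over their backs; the gripper's body (75 mm by 190 mm) begins 51 mm behind the grasp point.
Start: joints at [91.536, 22.042, 0.453, 0, -68.411, -14.817], TCP at [0.144, 0.608, 0.223] pointing down, gripper open.
Joint ranges: [-179.83, 179.83], [-69.29, 118.12], [-61.27, 80.66], [-181.25, 117.63], [-171.15, -9.14], [-177.46, 177.46]. Speed limits (degrees/s): [159.86, 159.86, 180, 180, 180, 180].

### API

Orientations are given as a 3x3 rotation matrix whose columns are the frame's x, y, z axes.
In Python, from station import r, cams, ticket gives the robot as it stands.
- The arm moves only by the tool drive_tool, never from a script. Its argument "deltas" is a list of rows, each an object of numbers: "dx", "dy", "dz": the shift along the tool's x, y, z in m; "wx", "wy", "wz": the turn, a rotation vector about the tool's x, y, z in degrees. A call has 1 to 20 rows; each row is the pose to reach, as a shift and turn from the pose commanded when the call began, along the tool's axes at that moment; what a row does not reach only later rows make up. A row lasts 1/10 s, in which the tool goes at most 50 mm and 8.59 degrees, less where a joint would pass 70% of its speed; a pose out of reach is approached as far as the arm can. A call with a gripper value outside its range is refused whole. "gripper" is the opening, from 0 (shut) to 1 (fully open), set as the call begins (left out, the last holds). The fingers move at their own pace and stop on an object; the grip force is fixed at half the most. Time passes only in rows, so rows that repeat a pose let the fingers close. It gives the time, the measured TCP pose, the force and the opening at its end, in the units of the state.
- r.sense(): the state, without advancing time (a new reading comes with each control period).
- cams.capture(name): name is "scene" or "top" or "wrist"; returns the picture (384x512x3 uint8, red, green, blue); there is no depth.
- cams.camera_model(name): a dict with "intrinsics" (3x3 intrinsics, pixels), "distortion" ([k1, k2, p1, p2, k3] as OpenCV has them; the pictures are not rectified), "extrinsics" (4x4, takes a point from world to camera coordinates); the wrist camera has in their place "T_tool_cam" (4x4, takes a point from camera to tool coordinates, whose origin is the TCP and whose axes are the flange's). Camera axes: x right, y down, z forward; pixel columns grow to the right and rows downward; lengths in m; the calibration is good to about 2 mm. A picture is of the moment at which its call begins: read the wrist's pose just before it. camera_model takes no time and is no camera call.
- ticket.finish_job(): hands the job in, once; it reports no verdict.
The state is a dict: "time_s": time; "joints": joint angles; "joint_velocities": joint speeds; "effort": joint torques, N m; "tcp_pos": TCP position; "ee_rot": TCP orientation; "wrist_force": force on the tool from outside, world axes, zero at the start; "moment": the same for the moment, N m; "gripper_width": opening from 0.0 (shut) to 1.0 (fully open).
Only numpy, scipy, OpenCV 4.12 (cv2) and the standard library are available. Lean on these libraries where they do the work, as an engineer would, in place of code of your own. Each camera call takes 0.05 s, during which the arm holds its last target.

## Working session

There is one attempt and no reset: what is moved stays moved. The work goes in short steps, Python scripts to look and compute and a tool call to move; the robot and the scene stay as the last step left them, time stands still between calls to the robot, and variables do not carry over. Pictures are saved under pics/ and viewed, and the job is handed in when it is done.

Besides the shell and the picture viewer there is one more tool, called after ">>>" as name(argument=value, ...), one argument or row to a line, values as JSON. drive_tool: Moves the arm, as the interface text tells. Its arguments: {"type":"object","properties":{"deltas":{"type":"array","items":{"type":"object","properties":{"dx":{"type":"number"},"dy":{"type":"number"},"dz":{"type":"number"},"wx":{"type":"number"},"wy":{"type":"number"},"wz":{"type":"number"}}}},"gripper":{"type":"number"}},"required":["deltas"]}

```bash
mkdir -p pics; ls
python3 - <<'E'
from station import r,cams,ticket
import cv2,json
s=r.sense();print(s['time_s'],s['tcp_pos'],s['ee_rot'],s['gripper_width'],r.hold_point_z)
for n in('scene','top','wrist'):
    im=cams.capture(n);cv2.imwrite(f'pics/{n}0.png',im[:,:,::-1]);print(n,cams.camera_model(n))
E
```

```text
pics
0.0 [0.14341548 0.60770222 0.2214551 ] [[ 9.73203305e-01 -2.29945916e-01 -4.50176649e-04]
 [-2.29946350e-01 -9.73200938e-01 -2.14737318e-03]
 [ 5.56673574e-05  2.19334716e-03 -9.99997593e-01]] 0.999478354428096 0.0187
scene {'intrinsics': array([[366.54537569,   0.        , 255.70600369],
       [  0.        , 366.54537569, 191.17072784],
       [  0.        ,   0.        ,   1.        ]]), 'distortion': array([-0.07136724,  0.        ,  0.        ,  0.        ,  0.        ]), 'extrinsics': array([[ 0.20890137,  0.97791037,  0.00717835, -0.08873361],
       [ 0.60332426, -0.12309836, -0.78793822, -0.27549637],
       [-0.76964931,  0.16893224, -0.61571246,  1.40791803],
       [ 0.        ,  0.        ,  0.        ,  1.        ]])}
top {'intrinsics': array([[459.59881938,   0.        , 255.25699605],
       [  0.        , 459.59881938, 185.07070716],
       [  0.        ,   0.        ,   1.        ]]), 'distortion': array([-0.04215397,  0.        ,  0.        ,  0.        ,  0.        ]), 'extrinsics': array([[-2.79335604e-02, -9.99579339e-01,  7.80130953e-03,
         8.7110487
[... 184 characters left out ...]
 [ 0.00000000e+00,  0.00000000e+00,  0.00000000e+00,
         1.00000000e+00]])}
wrist {'intrinsics': array([[299.26842368,   0.        , 253.61944776],
       [  0.        , 299.26842368, 188.34359653],
       [  0.        ,   0.        ,   1.        ]]), 'distortion': array([-0.07933464,  0.        ,  0.        ,  0.        ,  0.        ]), 'T_tool_cam': array([[-3.26762176e-05, -9.67626859e-01, -2.52385145e-01,
         6.68442441e-02],
       [ 9.99999910e-01,  7.51788654e-05, -4.17700114e-04,
        -1.01790851e-03],
       [ 4.23151878e-04, -2.52385136e-01,  9.67626769e-01,
        -1.61064421e-01],
       [ 0.00000000e+00,  0.00000000e+00,  0.00000000e+00,
         1.00000000e+00]])}
```

Run:
```python
import cv2
for n in('scene','top'):
    im=cv2.imread(f'pics/{n}0.png');cv2.imwrite(f'pics/{n}0b.png',cv2.resize(im,(800,600),interpolation=cv2.INTER_CUBIC))
```

```text
(no output)
```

View pics/scene0b.png

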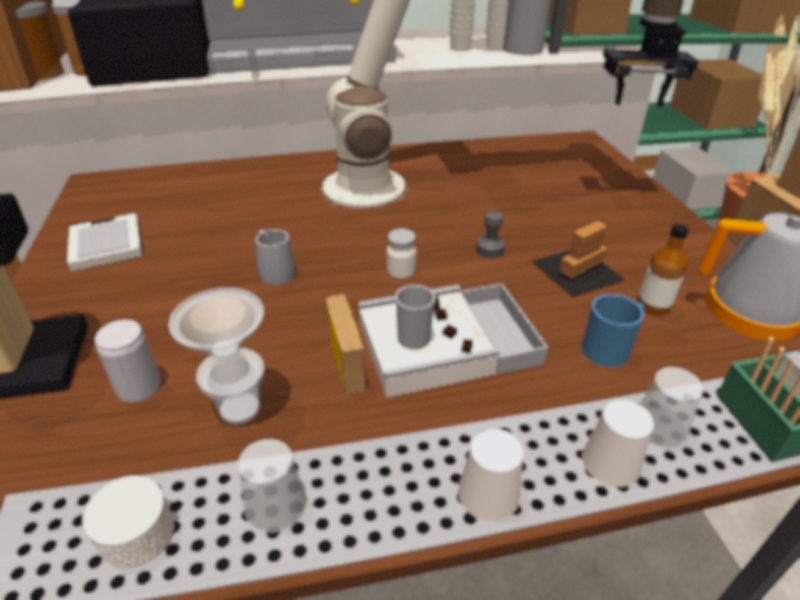

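View pics/top0b.png

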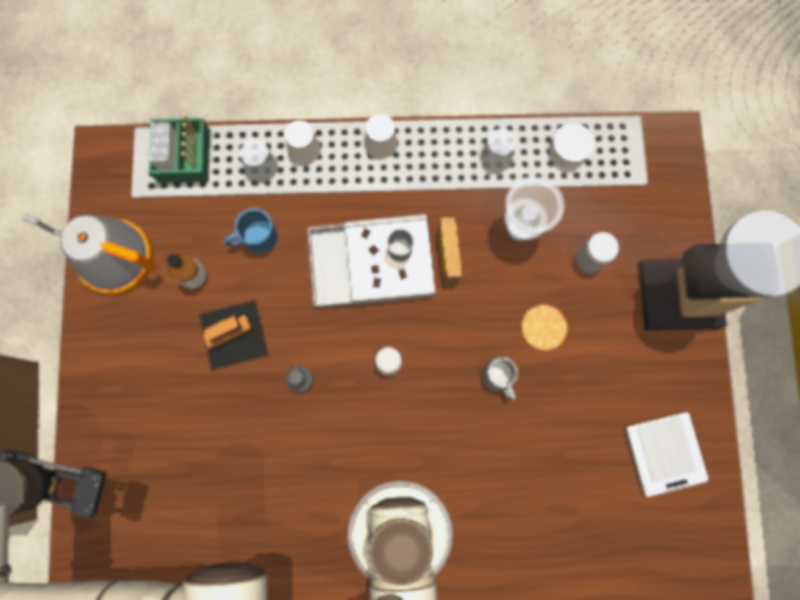

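View pics/wrist0.png

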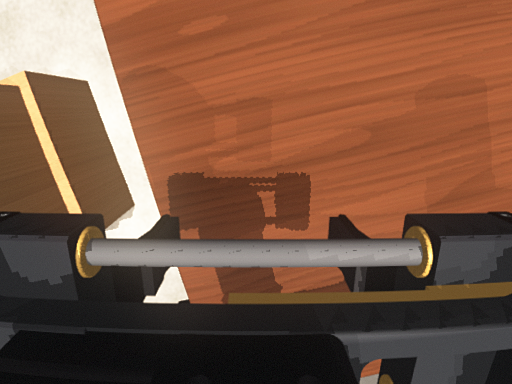

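```bash
cat > h.py <<'E'
import numpy as np,cv2
from station import r,cams,ticket
def ray(cam,px,pose=None):
    m=cams.camera_model(cam)
    p=cv2.undistortPoints(np.array(px,float).reshape(-1,1,2),m['intrinsics'],m['distortion']).reshape(-1,2)
    d=np.c_[p,np.ones(len(p))]
    if cam=='wrist':
        T=m['T_tool_cam'];R,t=pose
        return R@T[:3,3]+t,(d@T[:3,:3].T)@R.T
    E=m['extrinsics'];return -E[:3,:3].T@E[:3,3],d@E[:3,:3]
def plane(cam,px,z,pose=None):
    o,d=ray(cam,px,pose);return o+d*((z-o[2])/d[:,2])[:,None]
def proj(cam,P,pose=None):
    m=cams.camera_model(cam);P=np.array(P,float).reshape(-1,3)
    if cam=='wrist':
        T=np.eye(4);T[:3,:3]=pose[0];T[:3,3]=pose[1];E=np.linalg.inv(T@m['T_tool_cam'])
    else:E=m['extrinsics']
    return cv2.projectPoints(P,cv2.Rodrigues(E[:3,:3])[0],E[:3,3],m['intrinsics'],m['distortion'])[0].reshape(-1,2)
E
python3 - <<'E'
import cv2
im=cv2.imread('pics/top0.png')
a=im[130:200,190:300];cv2.imwrite('pics/topslab.png',cv2.resize(a,None,fx=7,fy=7,interpolation=cv2.INTER_CUBIC))
a=im[130:250,80:200];cv2.imwrite('pics/topmat.png',cv2.resize(a,None,fx=5,fy=5,interpolation=cv2.INTER_CUBIC))
a=im[105:260,290:410];cv2.imwrite('pics/topco.png',cv2.resize(a,None,fx=3.8,fy=3.8,interpolation=cv2.INTER_CUBIC))
E
```

```text
(no output)
```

View pics/topslab.png

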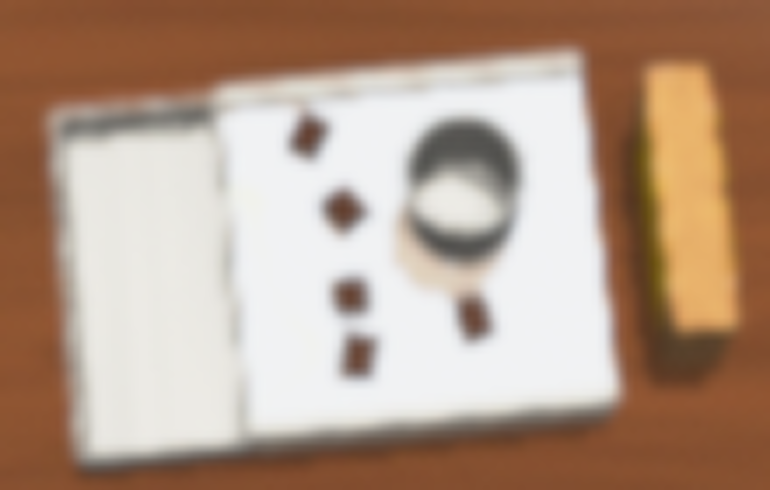

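View pics/topmat.png

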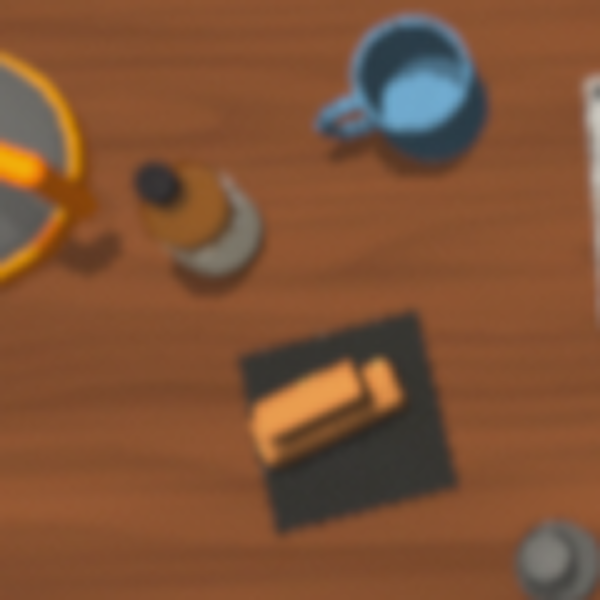

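View pics/topco.png

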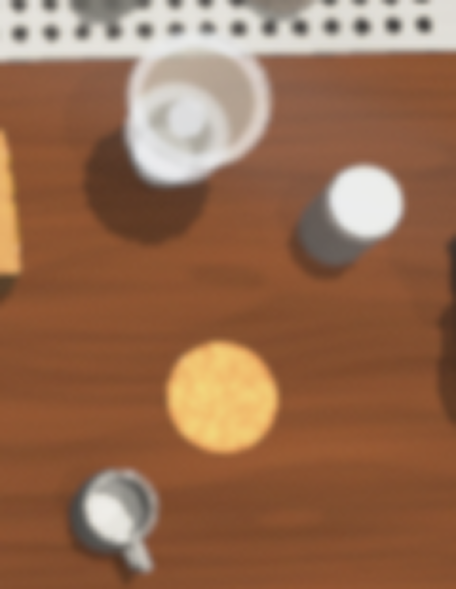

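Run:
```python
from h import *
np.set_printoptions(precision=4,suppress=True)
def pk(l,f,x0,y0): 
    l=np.array(l,float);return (l+.5)/f-.5+[x0,y0]
S=lambda l:pk(l,7,190,130)
M=lambda l:pk(l,5,80,130)
C=lambda l:pk(l,3.8,290,105)
p=plane('top',S([(215,85),(580,50),(620,402),]),.05)
print('rail outer corners',p, p[1]-p[0],p[2]-p[1])
print('bin rim',plane('top',S([(48,112),(78,462)]),.036))
print('cup rim',plane('top',S([(464,173),(407,173),(521,173)]),.125))
print('carton top',plane('top',S([(645,65),(708,65),(738,328),(672,330)]),.09))
print('chunks',plane('top',S([(309,136),(345,211),(351,296),(358,355),(474,317)]),.054))
print('mat',plane('top',M([(240,355),(416,312),(457,486),(279,533)]),.004))
print('grip top',plane('top',M([(250,408),(352,358),(366,392),(268,440)]),.095), plane('top',M([(385,358),(404,395),(268,463)]),.04))
print('coaster',plane('top',C([(222,397)]),.004))
print('syrup base~',plane('top',M([(217,232)]),.03),'mug',plane('top',M([(413,72)]),.09),'tamper',plane('top',M([(560,565)]),.01))
print('dripper',plane('top',C([(200,101)]),.18),'tin',plane('top',C([(367,202)]),.11),'pitcher',plane('top',C([(120,505)]),.085))
im=cams.capture('top')
hsv=cv2.cvtColor(im,cv2.COLOR_RGB2HSV)
m=((hsv[...,0]>14)&(hsv[...,0]<28)&(hsv[...,1]>90)&(hsv[...,2]>170)).astype(np.uint8)
n,l,st,c=cv2.connectedComponentsWithStats(m)
for i in range(1,n):
    if st[i,4]>200:print(st[i],c[i],plane('top',[c[i]],.004))
```

```text
rail outer corners [[ 0.6769  0.104   0.05  ]
 [ 0.6904 -0.078   0.05  ]
 [ 0.5114 -0.0912  0.05  ]] [ 0.0134 -0.182   0.    ] [-0.179  -0.0132  0.    ]
bin rim [[0.6693 0.1886 0.036 ]
 [0.4912 0.1745 0.036 ]]
cup rim [[ 0.6087 -0.0171  0.125 ]
 [ 0.6094  0.0096  0.125 ]
 [ 0.608  -0.0439  0.125 ]]
carton top [[ 0.6698 -0.107   0.09  ]
 [ 0.669  -0.1376  0.09  ]
 [ 0.5383 -0.1463  0.09  ]
 [ 0.5381 -0.1147  0.09  ]]
chunks [[ 0.6484  0.0577  0.054 ]
 [ 0.6098  0.0407  0.054 ]
 [ 0.5669  0.0387  0.054 ]
 [ 0.5373  0.0359  0.054 ]
 [ 0.5548 -0.0212  0.054 ]]
mat [[0.4856 0.4339 0.004 ]
 [0.5129 0.3108 0.004 ]
 [0.39   0.2813 0.004 ]
 [0.3606 0.404  0.004 ]]
grip top [[0.435  0.402  0.095 ]
 [0.4665 0.3353 0.095 ]
 [0.4436 0.3258 0.095 ]
 [0.4135 0.3896 0.095 ]] [[0.4749 0.3248 0.04  ]
 [0.4491 0.3116 0.04  ]
 [0.405  0.4034 0.04  ]]
coaster [[ 0.4351 -0.3354  0.004 ]]
syrup base~ [[0.5683 0.4451 0.03  ]] mug [[0.6623 0.2983 0.09  ]] tamper [[0.3333 0.2094 0.01  ]]
dripper [[ 0.6636 -0.2957  0.18  ]] tin [[ 0.5897 -0.4522  0.11  ]] pitcher [[ 0.3329 -0.2236  0.085 ]]
[282 140  13  37 369] [288.374  157.9377] [[ 0.6244 -0.1345  0.004 ]]
[334 195  29  29 649] [347.9014 209.0663] [[ 0.4352 -0.3349  0.004 ]]
```

>>> drive_tool(
  deltas=[
    {"dx": 0.02, "dy": 0.018, "dz": -0.005, "wz": -1},
    {"dx": 0.05, "dy": 0.044, "dz": -0.01, "wz": -2},
    {"dx": 0.085, "dy": 0.074, "dz": -0.015, "wz": -3},
    {"dx": 0.12, "dy": 0.104, "dz": -0.02, "wz": -4},
    {"dx": 0.155, "dy": 0.135, "dz": -0.025, "wz": -5},
    {"dx": 0.19, "dy": 0.165, "dz": -0.03, "wz": -6},
    {"dx": 0.225, "dy": 0.195, "dz": -0.035, "wz": -7},
    {"dx": 0.26, "dy": 0.226, "dz": -0.04, "wz": -8},
    {"dx": 0.295, "dy": 0.256, "dz": -0.045, "wz": -9},
    {"dx": 0.33, "dy": 0.287, "dz": -0.048, "wz": -10},
    {"dx": 0.365, "dy": 0.317, "dz": -0.048, "wz": -11},
    {"dx": 0.4, "dy": 0.348, "dz": -0.048, "wz": -12},
    {"dx": 0.435, "dy": 0.378, "dz": -0.048, "wz": -13},
    {"dx": 0.47, "dy": 0.409, "dz": -0.048, "wz": -14},
    {"dx": 0.5, "dy": 0.435, "dz": -0.048, "wz": -15},
    {"dx": 0.53, "dy": 0.461, "dz": -0.048, "wz": -16},
    {"dx": 0.55, "dy": 0.478, "dz": -0.048, "wz": -17},
    {"dx": 0.565, "dy": 0.491, "dz": -0.048, "wz": -17.5},
    {"dx": 0.565, "dy": 0.491, "dz": -0.048, "wz": -17.5},
    {"dx": 0.565, "dy": 0.491, "dz": -0.048, "wz": -17.5},
  ],
)

```text
schema error: expected keys dx, dy, dz, wx, wy, wz
```

Run:
```python
from h import *
s=r.sense();print(s['time_s'],s['tcp_pos'],s['ee_rot'],s['joints'])
im=cams.capture('wrist');cv2.imwrite('pics/w1.png',im[:,:,::-1])
np.savez('w1.npz',R=s['ee_rot'],t=s['tcp_pos'])
```

```text
0.2 [0.14347372 0.60795662 0.22188937] [[ 9.73234942e-01 -2.29812340e-01 -1.91513489e-04]
 [-2.29812393e-01 -9.73234085e-01 -1.29612665e-03]
 [ 1.11478442e-04  1.30544791e-03 -9.99999142e-01]] [ 9.15371570e+01  2.20738408e+01  4.10884890e-01 -1.39389345e-02
 -6.84109862e+01 -1.48180509e+01]
```

View pics/w1.png

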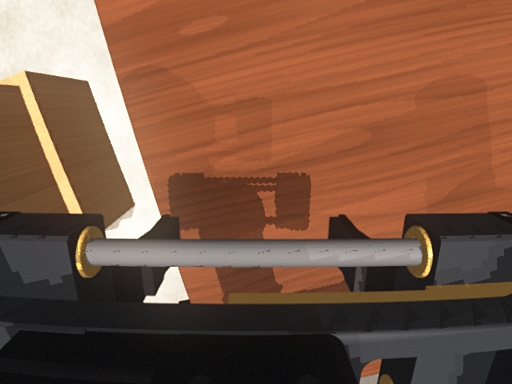

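>>> drive_tool(
  deltas=[
    {"dx": 0.02, "dy": 0.018, "dz": -0.005, "wx": 0, "wy": 0, "wz": -1},
    {"dx": 0.05, "dy": 0.044, "dz": -0.01, "wx": 0, "wy": 0, "wz": -2},
    {"dx": 0.085, "dy": 0.074, "dz": -0.015, "wx": 0, "wy": 0, "wz": -3},
    {"dx": 0.12, "dy": 0.104, "dz": -0.02, "wx": 0, "wy": 0, "wz": -4},
    {"dx": 0.155, "dy": 0.135, "dz": -0.025, "wx": 0, "wy": 0, "wz": -5},
    {"dx": 0.19, "dy": 0.165, "dz": -0.03, "wx": 0, "wy": 0, "wz": -6},
    {"dx": 0.225, "dy": 0.195, "dz": -0.035, "wx": 0, "wy": 0, "wz": -7},
    {"dx": 0.26, "dy": 0.226, "dz": -0.04, "wx": 0, "wy": 0, "wz": -8},
    {"dx": 0.295, "dy": 0.256, "dz": -0.045, "wx": 0, "wy": 0, "wz": -9},
    {"dx": 0.33, "dy": 0.287, "dz": -0.048, "wx": 0, "wy": 0, "wz": -10},
    {"dx": 0.365, "dy": 0.317, "dz": -0.048, "wx": 0, "wy": 0, "wz": -11},
    {"dx": 0.4, "dy": 0.348, "dz": -0.048, "wx": 0, "wy": 0, "wz": -12},
    {"dx": 0.435, "dy": 0.378, "dz": -0.048, "wx": 0, "wy": 0, "wz": -13},
    {"dx": 0.47, "dy": 0.409, "dz": -0.048, "wx": 0, "wy": 0, "wz": -14},
    {"dx": 0.5, "dy": 0.435, "dz": -0.048, "wx": 0, "wy": 0, "wz": -15},
    {"dx": 0.53, "dy": 0.461, "dz": -0.048, "wx": 0, "wy": 0, "wz": -16},
    {"dx": 0.55, "dy": 0.478, "dz": -0.048, "wx": 0, "wy": 0, "wz": -17},
    {"dx": 0.565, "dy": 0.491, "dz": -0.048, "wx": 0, "wy": 0, "wz": -17.5},
    {"dx": 0.565, "dy": 0.491, "dz": -0.048, "wx": 0, "wy": 0, "wz": -17.5},
    {"dx": 0.565, "dy": 0.491, "dz": -0.048, "wx": 0, "wy": 0, "wz": -17.5},
  ],
)

```text
time_s: 2.25
tcp_pos: [0.5804, 0.0004, 0.2701]
ee_rot: [[0.997, 0.073, -0.001], [0.073, -0.997, 0.0], [-0.001, -0.0, -1.0]]
wrist_force: [-0.4, 0.3, -0.3]
gripper_width: 0.998
```

Run:
```python
from h import *
s=r.sense();print(s['time_s'],s['tcp_pos'],s['ee_rot'],s['joints'])
im=cams.capture('wrist');cv2.imwrite('pics/w2.png',im[:,:,::-1])
np.savez('w2.npz',R=s['ee_rot'],t=s['tcp_pos'])
```

```text
2.25 [5.80405323e-01 4.16209926e-04 2.70119045e-01] [[ 9.97366341e-01  7.25225411e-02 -9.28689955e-04]
 [ 7.25226350e-02 -9.97366764e-01  6.76955693e-05]
 [-9.21335041e-04 -1.34868325e-04 -9.99999566e-01]] [ 1.60123459e+01  1.60335480e+01 -1.47436111e+00 -1.92946250e-02
 -7.25421675e+01  7.81523408e+01]
```

View pics/w2.png

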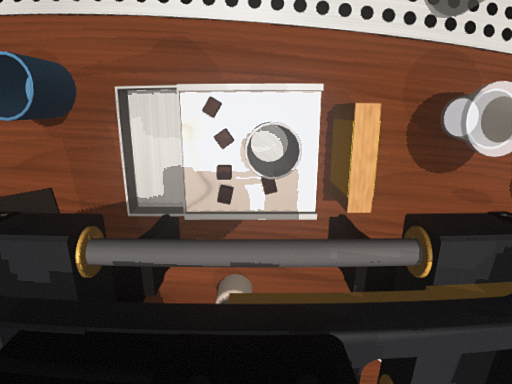

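Run:
```python
from h import *
np.set_printoptions(precision=4,suppress=True)
d=np.load('w2.npz');P=(d['R'],d['t'])
im=cv2.imread('pics/w2.png')
cv2.imwrite('pics/w2c.png',cv2.resize(im[70:230,100:400],None,fx=2.6,fy=2.6,interpolation=cv2.INTER_CUBIC))
m=(im.max(2)<60).astype(np.uint8);m[:,:170]=0;m[:,320:]=0;m[:88]=0;m[208:]=0
n,l,st,c=cv2.connectedComponentsWithStats(m)
for i in range(1,n):
    if st[i,4]>60:print(st[i],c[i],plane('wrist',[c[i]],.054,P))
print(proj('wrist',[[.6087,-.0171,.125],[.6087,-.0171,.04]],P))
W=np.array
print('cup rim',plane('wrist',[(273,151)],.125,P))
```

```text
[[274.2966 150.9211]
 [269.9566 142.3198]]
cup rim [[ 0.6085 -0.0158  0.125 ]]
```

View pics/w2c.png

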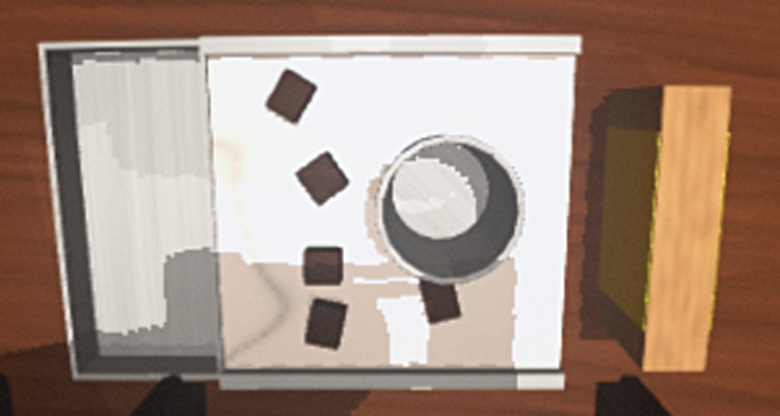

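>>> drive_tool(
  deltas=[
    {"dx": 0.015, "dy": 0.01, "dz": 0.02, "wx": 0, "wy": 0, "wz": 0},
    {"dx": 0.0273, "dy": 0.019, "dz": 0.05, "wx": 0, "wy": 0, "wz": 0},
    {"dx": 0.0273, "dy": 0.019, "dz": 0.085, "wx": 0, "wy": 0, "wz": 0},
    {"dx": 0.0273, "dy": 0.019, "dz": 0.12, "wx": 0, "wy": 0, "wz": 0},
    {"dx": 0.0273, "dy": 0.019, "dz": 0.15, "wx": 0, "wy": 0, "wz": 0},
    {"dx": 0.0273, "dy": 0.019, "dz": 0.175, "wx": 0, "wy": 0, "wz": 0},
    {"dx": 0.0273, "dy": 0.019, "dz": 0.19, "wx": 0, "wy": 0, "wz": 0},
    {"dx": 0.0273, "dy": 0.019, "dz": 0.19, "wx": 0, "wy": 0, "wz": 0},
    {"dx": 0.0273, "dy": 0.019, "dz": 0.19, "wx": 0, "wy": 0, "wz": 0},
  ],
)

```text
time_s: 3.2
tcp_pos: [0.6095, -0.0155, 0.0813]
ee_rot: [[0.997, 0.075, 0.001], [0.075, -0.997, -0.0], [0.001, 0.0, -1.0]]
wrist_force: [-0.1, -0.3, -0.6]
gripper_width: 1.0
```

>>> drive_tool(
  deltas=[
    {"dx": 0, "dy": 0, "dz": 0, "wx": 0, "wy": 0, "wz": 0},
    {"dx": 0, "dy": 0, "dz": 0, "wx": 0, "wy": 0, "wz": 0},
    {"dx": 0, "dy": 0, "dz": 0, "wx": 0, "wy": 0, "wz": 0},
    {"dx": 0, "dy": 0, "dz": 0, "wx": 0, "wy": 0, "wz": 0},
    {"dx": 0, "dy": 0, "dz": 0, "wx": 0, "wy": 0, "wz": 0},
    {"dx": 0, "dy": 0, "dz": 0, "wx": 0, "wy": 0, "wz": 0},
    {"dx": 0, "dy": 0, "dz": 0, "wx": 0, "wy": 0, "wz": 0},
    {"dx": 0, "dy": 0, "dz": 0, "wx": 0, "wy": 0, "wz": 0},
  ],
  gripper=0.5,
)

```text
time_s: 4.0
tcp_pos: [0.6095, -0.0165, 0.081]
ee_rot: [[0.997, 0.074, 0.001], [0.074, -0.997, -0.0], [0.001, 0.0, -1.0]]
wrist_force: [-0.7, -1.3, 4.0]
gripper_width: 0.672
```

Run:
```python
from h import *
s=r.sense();print(s['time_s'],s['tcp_pos'],s['ee_rot'],s['joints'],s['wrist_force'],s['gripper_width'])
im=cams.capture('wrist');cv2.imwrite('pics/w3.png',im[:,:,::-1])
```

```text
4.0 [ 0.60954791 -0.01653175  0.08098047] [[ 9.97283146e-01  7.36608068e-02  6.41655310e-04]
 [ 7.36609879e-02 -9.97283305e-01 -2.63262957e-04]
 [ 6.20519966e-04  3.09812674e-04 -9.99999759e-01]] [ 1.36512297e+01  2.80484970e+01 -1.20663875e+01  3.05268513e-02
 -4.98529539e+01  8.05533797e+01] [-0.66420931 -1.33998816  3.97833487] 0.6720450906419052
```

View pics/w3.png

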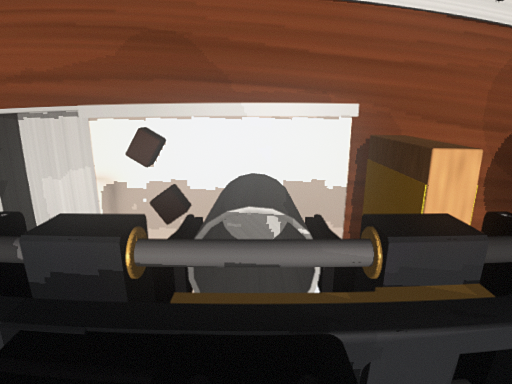

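>>> drive_tool(
  deltas=[
    {"dx": 0, "dy": 0, "dz": -0.01, "wx": 0, "wy": 0, "wz": 0},
    {"dx": 0, "dy": 0, "dz": -0.03, "wx": 0, "wy": 0, "wz": 0},
    {"dx": 0, "dy": 0, "dz": -0.055, "wx": 0, "wy": 0, "wz": 0},
    {"dx": -0.005, "dy": 0.01, "dz": -0.08, "wx": 0, "wy": 0, "wz": 0},
    {"dx": -0.018, "dy": 0.028, "dz": -0.095, "wx": 0, "wy": 0, "wz": 0},
    {"dx": -0.035, "dy": 0.054, "dz": -0.1, "wx": 0, "wy": 0, "wz": 0},
    {"dx": -0.054, "dy": 0.083, "dz": -0.1, "wx": 0, "wy": 0, "wz": 0},
    {"dx": -0.073, "dy": 0.112, "dz": -0.1, "wx": 0, "wy": 0, "wz": 0},
    {"dx": -0.092, "dy": 0.142, "dz": -0.1, "wx": 0, "wy": 0, "wz": 0},
    {"dx": -0.111, "dy": 0.172, "dz": -0.1, "wx": 0, "wy": 0, "wz": 0},
    {"dx": -0.13, "dy": 0.201, "dz": -0.1, "wx": 0, "wy": 0, "wz": 0},
    {"dx": -0.149, "dy": 0.23, "dz": -0.1, "wx": 0, "wy": 0, "wz": 0},
    {"dx": -0.166, "dy": 0.257, "dz": -0.1, "wx": 0, "wy": 0, "wz": 0},
    {"dx": -0.181, "dy": 0.28, "dz": -0.1, "wx": 0, "wy": 0, "wz": 0},
    {"dx": -0.191, "dy": 0.295, "dz": -0.09, "wx": 0, "wy": 0, "wz": 0},
    {"dx": -0.1973, "dy": 0.3048, "dz": -0.07, "wx": 0, "wy": 0, "wz": 0},
    {"dx": -0.1973, "dy": 0.3048, "dz": -0.045, "wx": 0, "wy": 0, "wz": 0},
    {"dx": -0.1973, "dy": 0.3048, "dz": -0.02, "wx": 0, "wy": 0, "wz": 0},
    {"dx": -0.1973, "dy": 0.3048, "dz": 0, "wx": 0, "wy": 0, "wz": 0},
    {"dx": -0.1973, "dy": 0.3048, "dz": 0, "wx": 0, "wy": 0, "wz": 0},
  ],
)

```text
time_s: 6.05
tcp_pos: [0.4326, -0.3335, 0.0776]
ee_rot: [[0.997, 0.073, -0.007], [0.073, -0.997, 0.004], [-0.006, -0.004, -1.0]]
wrist_force: [-0.7, 0.7, -1.3]
gripper_width: 0.676
```

Run:
```python
from h import *
s=r.sense();print(s['time_s'],s['tcp_pos'],s['joints'],s['wrist_force'],s['gripper_width'])
im=cams.capture('wrist');cv2.imwrite('pics/w4.png',im[:,:,::-1])
im=cams.capture('scene');cv2.imwrite('pics/s4.png',im[:,:,::-1])
```

```text
6.05 [ 0.43255305 -0.33352177  0.07762888] [-2.06589065e+01  2.33088457e+01 -2.10958103e+01 -8.59358900e-02
 -4.60235453e+01  1.14883146e+02] [-0.6915518   0.67869996 -1.28745587] 0.6761280933776647
```

View pics/w4.png

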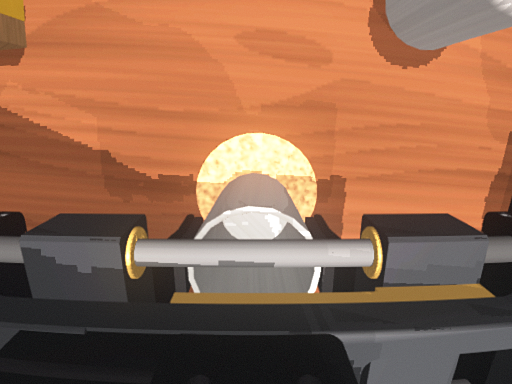

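View pics/s4.png

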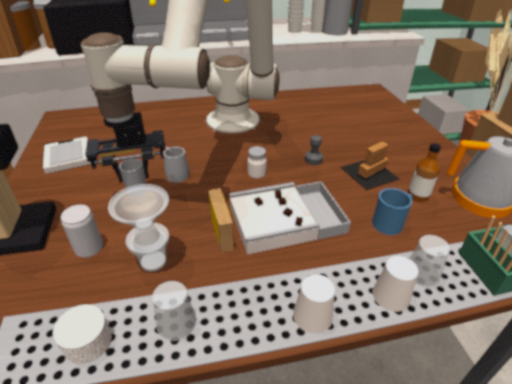

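>>> drive_tool(
  deltas=[
    {"dx": 0.001, "dy": 0.001, "dz": 0.01, "wx": 0, "wy": 0, "wz": 0},
    {"dx": 0.001, "dy": 0.001, "dz": 0.02, "wx": 0, "wy": 0, "wz": 0},
    {"dx": 0.001, "dy": 0.001, "dz": 0.028, "wx": 0, "wy": 0, "wz": 0},
    {"dx": 0.001, "dy": 0.001, "dz": 0.033, "wx": 0, "wy": 0, "wz": 0},
    {"dx": 0.001, "dy": 0.001, "dz": 0.033, "wx": 0, "wy": 0, "wz": 0},
    {"dx": 0.001, "dy": 0.001, "dz": 0.033, "wx": 0, "wy": 0, "wz": 0},
  ],
)

```text
time_s: 6.75
tcp_pos: [0.436, -0.3358, 0.0475]
ee_rot: [[0.997, 0.074, -0.0], [0.074, -0.997, -0.0], [-0.0, 0.0, -1.0]]
wrist_force: [-0.5, 0.1, -0.3]
gripper_width: 0.672
```

>>> drive_tool(
  deltas=[
    {"dx": 0, "dy": 0, "dz": 0.0015, "wx": 0, "wy": 0, "wz": 0},
    {"dx": 0, "dy": 0, "dz": 0.0025, "wx": 0, "wy": 0, "wz": 0},
    {"dx": 0, "dy": 0, "dz": 0.0025, "wx": 0, "wy": 0, "wz": 0},
    {"dx": 0, "dy": 0, "dz": 0.0025, "wx": 0, "wy": 0, "wz": 0},
  ],
)

```text
time_s: 7.15
tcp_pos: [0.436, -0.3358, 0.0452]
ee_rot: [[0.997, 0.074, 0.0], [0.074, -0.997, -0.0], [0.0, 0.0, -1.0]]
wrist_force: [0.5, -0.4, -1.8]
gripper_width: 0.673
```

>>> drive_tool(
  deltas=[
    {"dx": 0, "dy": 0, "dz": 0, "wx": 0, "wy": 0, "wz": 0},
    {"dx": 0, "dy": 0, "dz": 0, "wx": 0, "wy": 0, "wz": 0},
    {"dx": 0, "dy": 0, "dz": 0, "wx": 0, "wy": 0, "wz": 0},
    {"dx": 0, "dy": 0, "dz": 0, "wx": 0, "wy": 0, "wz": 0},
    {"dx": 0, "dy": 0, "dz": 0, "wx": 0, "wy": 0, "wz": 0},
    {"dx": 0, "dy": 0, "dz": 0, "wx": 0, "wy": 0, "wz": 0},
  ],
  gripper=1,
)

```text
time_s: 7.75
tcp_pos: [0.436, -0.3358, 0.0451]
ee_rot: [[0.997, 0.074, 0.0], [0.074, -0.997, -0.0], [0.0, 0.0, -1.0]]
wrist_force: [0.2, 0.3, 0.0]
gripper_width: 0.995
```

>>> drive_tool(
  deltas=[
    {"dx": 0, "dy": 0, "dz": -0.02, "wx": 0, "wy": 0, "wz": 0},
    {"dx": 0, "dy": 0, "dz": -0.06, "wx": 0, "wy": 0, "wz": 0},
    {"dx": 0, "dy": 0, "dz": -0.1, "wx": 0, "wy": 0, "wz": 0},
    {"dx": 0, "dy": 0, "dz": -0.14, "wx": 0, "wy": 0, "wz": 0},
    {"dx": 0.001, "dy": -0.015, "dz": -0.175, "wx": 0, "wy": 0, "wz": 2},
    {"dx": 0.004, "dy": -0.04, "dz": -0.195, "wx": 0, "wy": 0, "wz": 6},
    {"dx": 0.007, "dy": -0.08, "dz": -0.205, "wx": 0, "wy": 0, "wz": 11},
    {"dx": 0.01, "dy": -0.125, "dz": -0.205, "wx": 0, "wy": 0, "wz": 16},
    {"dx": 0.014, "dy": -0.17, "dz": -0.205, "wx": 0, "wy": 0, "wz": 21},
    {"dx": 0.018, "dy": -0.215, "dz": -0.205, "wx": 0, "wy": 0, "wz": 26},
    {"dx": 0.022, "dy": -0.26, "dz": -0.205, "wx": 0, "wy": 0, "wz": 31},
    {"dx": 0.026, "dy": -0.305, "dz": -0.205, "wx": 0, "wy": 0, "wz": 36},
    {"dx": 0.03, "dy": -0.35, "dz": -0.205, "wx": 0, "wy": 0, "wz": 41},
    {"dx": 0.034, "dy": -0.395, "dz": -0.205, "wx": 0, "wy": 0, "wz": 46},
    {"dx": 0.038, "dy": -0.44, "dz": -0.205, "wx": 0, "wy": 0, "wz": 51},
    {"dx": 0.041, "dy": -0.485, "dz": -0.205, "wx": 0, "wy": 0, "wz": 56},
    {"dx": 0.044, "dy": -0.53, "dz": -0.205, "wx": 0, "wy": 0, "wz": 61},
    {"dx": 0.047, "dy": -0.57, "dz": -0.205, "wx": 0, "wy": 0, "wz": 65},
    {"dx": 0.048, "dy": -0.59, "dz": -0.205, "wx": 0, "wy": 0, "wz": 68},
    {"dx": 0.048, "dy": -0.597, "dz": -0.205, "wx": 0, "wy": 0, "wz": 68.8},
  ],
)

```text
time_s: 9.75
tcp_pos: [0.4396, 0.2651, 0.2496]
ee_rot: [[0.431, -0.902, -0.0], [-0.902, -0.431, -0.0], [0.0, 0.001, -1.0]]
wrist_force: [-0.3, -0.1, -0.9]
gripper_width: 0.999
```

Run:
```python
from h import *
s=r.sense();print(s['time_s'],s['tcp_pos'],s['ee_rot'],s['joints'],s['wrist_force'],s['gripper_width'])
im=cams.capture('wrist');cv2.imwrite('pics/w5.png',im[:,:,::-1])
np.savez('w5.npz',R=s['ee_rot'],t=s['tcp_pos'])
im=cams.capture('top');cv2.imwrite('pics/t5.png',im[:,:,::-1])
```

```text
9.75 [0.43962104 0.26507256 0.24961326] [[ 4.30785380e-01 -9.02454302e-01 -4.35988276e-04]
 [-9.02454401e-01 -4.30785269e-01 -3.25936255e-04]
 [ 1.06325248e-04  5.33868111e-04 -9.99999852e-01]] [ 4.92207840e+01  9.99979642e+00 -1.24132529e+01 -7.26592451e-03
 -6.76174077e+01 -2.37006043e+01] [-0.34250998 -0.13828674 -0.89251058] 0.999437691593458
```

View pics/w5.png

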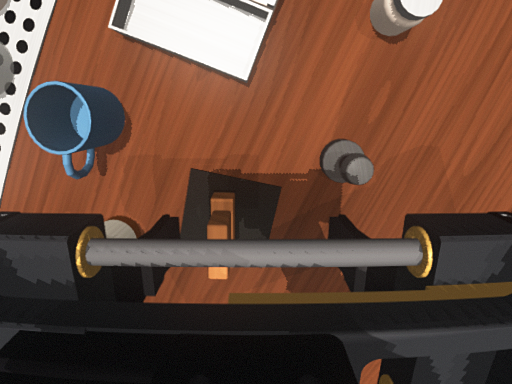

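View pics/t5.png

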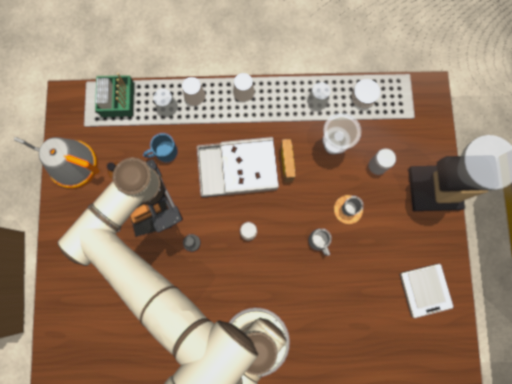

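Run:
```python
import cv2
im=cv2.imread('pics/w5.png')
cv2.imwrite('pics/w5c.png',cv2.resize(im[160:290,170:300],None,fx=4.5,fy=4.5,interpolation=cv2.INTER_CUBIC))
```

```text
(no output)
```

View pics/w5c.png

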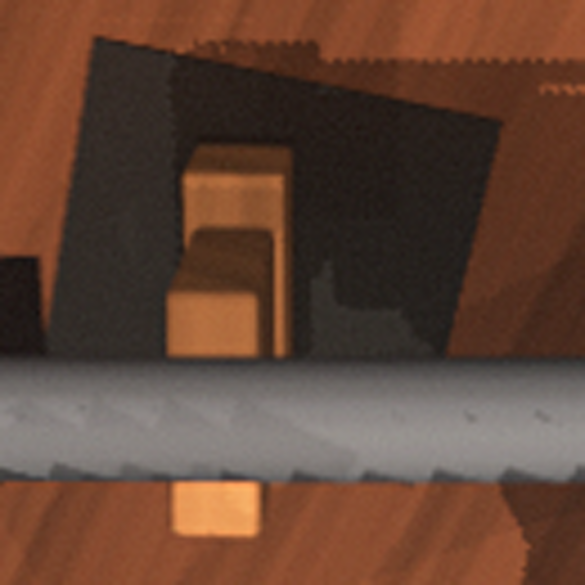

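Run:
```python
from h import *
np.set_printoptions(precision=4,suppress=True)
d=np.load('w5.npz');P=(d['R'],d['t'])
f=lambda l:(np.array(l,float)+.5)/4.5-.5+[170,160]
g=plane('wrist',f([(167,291),(260,291),(262,537),(172,537)]),.099,P);print(g,g.mean(0),g[3]-g[0],g[2]-g[1])
a=(g[0]+g[1]-g[2]-g[3])[:2];print('long axis',np.degrees(np.arctan2(a[1],a[0])))
print(plane('wrist',f([(183,172),(284,172)]),.044,P),plane('wrist',f([(95,37),(500,122)]),.004,P))
M=lambda l:(np.array(l,float)+.5)/5-.5+[80,130]
g2=plane('top',M([(250,408),(352,358),(366,392),(268,440)]),.099);print('top',g2.mean(0))
c=g[:,:2].mean(0);dw=np.r_[c,d['t'][2]]-d['t'];print('tool delta',d['R'].T@dw)
```

```text
[[0.4619 0.3378 0.099 ]
 [0.4411 0.3278 0.099 ]
 [0.4125 0.3906 0.099 ]
 [0.4337 0.4009 0.099 ]] [0.4373 0.3643 0.099 ] [-0.0282  0.0632  0.    ] [-0.0287  0.0628  0.    ]
long axis -65.71777379224724
[[0.471  0.326  0.044 ]
 [0.4451 0.3137 0.044 ]] [[0.5131 0.3113 0.004 ]
 [0.3885 0.2818 0.004 ]]
top [0.4391 0.3622 0.099 ]
tool delta [-0.0905 -0.0407 -0.    ]
```

>>> drive_tool(
  deltas=[
    {"dx": -0.02, "dy": -0.009, "dz": 0, "wx": 0, "wy": 0, "wz": 0.5},
    {"dx": -0.05, "dy": -0.023, "dz": 0.01, "wx": 0, "wy": 0, "wz": 0.5},
    {"dx": -0.08, "dy": -0.036, "dz": 0.025, "wx": 0, "wy": 0, "wz": 0.5},
    {"dx": -0.09, "dy": -0.041, "dz": 0.05, "wx": 0, "wy": 0, "wz": 0.5},
    {"dx": -0.09, "dy": -0.041, "dz": 0.085, "wx": 0, "wy": 0, "wz": 0.5},
    {"dx": -0.09, "dy": -0.041, "dz": 0.12, "wx": 0, "wy": 0, "wz": 0.5},
    {"dx": -0.09, "dy": -0.041, "dz": 0.15, "wx": 0, "wy": 0, "wz": 0.5},
    {"dx": -0.09, "dy": -0.041, "dz": 0.175, "wx": 0, "wy": 0, "wz": 0.5},
    {"dx": -0.09, "dy": -0.041, "dz": 0.19, "wx": 0, "wy": 0, "wz": 0.5},
    {"dx": -0.09, "dy": -0.041, "dz": 0.1975, "wx": 0, "wy": 0, "wz": 0.5},
    {"dx": -0.09, "dy": -0.041, "dz": 0.1975, "wx": 0, "wy": 0, "wz": 0.5},
    {"dx": -0.09, "dy": -0.041, "dz": 0.1975, "wx": 0, "wy": 0, "wz": 0.5},
  ],
)

```text
time_s: 11.05
tcp_pos: [0.439, 0.362, 0.0535]
ee_rot: [[0.421, -0.907, 0.001], [-0.907, -0.421, 0.001], [-0.001, -0.001, -1.0]]
wrist_force: [0.4, -0.0, 0.3]
gripper_width: 0.998
```

Run:
```python
from h import *
s=r.sense();print(s['time_s'],s['tcp_pos'],s['wrist_force'],s['gripper_width'])
im=cams.capture('wrist');cv2.imwrite('pics/w6.png',im[:,:,::-1])
```

```text
11.05 [0.43902642 0.3620124  0.05352684] [ 0.38614646 -0.02515648  0.33747209] 0.9976688323740289
```

View pics/w6.png

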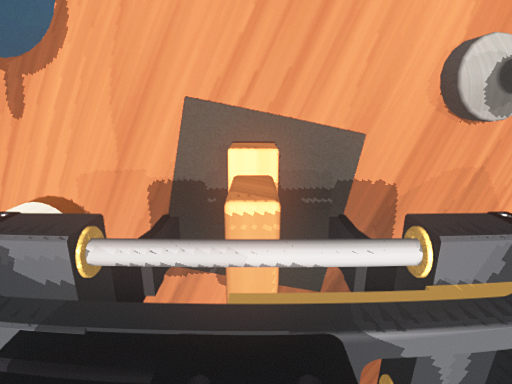

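Fingers straddle the grip (centre about (252,250)) with room on both sides; closing.

>>> drive_tool(
  deltas=[
    {"dx": 0, "dy": 0, "dz": 0, "wx": 0, "wy": 0, "wz": 0},
    {"dx": 0, "dy": 0, "dz": 0, "wx": 0, "wy": 0, "wz": 0},
    {"dx": 0, "dy": 0, "dz": 0, "wx": 0, "wy": 0, "wz": 0},
    {"dx": 0, "dy": 0, "dz": 0, "wx": 0, "wy": 0, "wz": 0},
    {"dx": 0, "dy": 0, "dz": 0, "wx": 0, "wy": 0, "wz": 0},
    {"dx": 0, "dy": 0, "dz": 0, "wx": 0, "wy": 0, "wz": 0},
    {"dx": 0, "dy": 0, "dz": 0, "wx": 0, "wy": 0, "wz": 0},
    {"dx": 0, "dy": 0, "dz": 0, "wx": 0, "wy": 0, "wz": 0},
    {"dx": 0, "dy": 0, "dz": 0, "wx": 0, "wy": 0, "wz": 0},
    {"dx": 0, "dy": 0, "dz": 0, "wx": 0, "wy": 0, "wz": 0},
  ],
  gripper=0.1,
)

```text
time_s: 12.1
tcp_pos: [0.4385, 0.3621, 0.0525]
ee_rot: [[0.421, -0.907, 0.0], [-0.907, -0.421, 0.0], [-0.0, -0.0, -1.0]]
wrist_force: [0.7, -0.7, -0.1]
gripper_width: 0.274
```

>>> drive_tool(
  deltas=[
    {"dx": 0, "dy": 0, "dz": -0.01, "wx": 0, "wy": 0, "wz": 0},
    {"dx": 0, "dy": 0, "dz": -0.03, "wx": 0, "wy": 0, "wz": 0},
    {"dx": 0, "dy": 0, "dz": -0.06, "wx": 0, "wy": 0, "wz": 0},
    {"dx": 0, "dy": 0, "dz": -0.095, "wx": 0, "wy": 0, "wz": 0},
    {"dx": 0, "dy": 0, "dz": -0.125, "wx": 0, "wy": 0, "wz": 0},
    {"dx": 0, "dy": 0, "dz": -0.14, "wx": 0, "wy": 0, "wz": 0},
    {"dx": 0, "dy": 0, "dz": -0.145, "wx": 0, "wy": 0, "wz": 0},
    {"dx": 0, "dy": 0, "dz": -0.145, "wx": 0, "wy": 0, "wz": 0},
  ],
)

```text
time_s: 12.9
tcp_pos: [0.4381, 0.3619, 0.1979]
ee_rot: [[0.421, -0.907, -0.0], [-0.907, -0.421, 0.001], [-0.001, -0.0, -1.0]]
wrist_force: [0.4, -0.5, -2.7]
gripper_width: 0.276
```

Run:
```python
from h import *
s=r.sense();print(s['time_s'],s['tcp_pos'],s['ee_rot'],s['joints'],s['wrist_force'],s['gripper_width'])
np.savez('w7.npz',R=s['ee_rot'],t=s['tcp_pos'])
im=cams.capture('wrist');cv2.imwrite('pics/w7.png',im[:,:,::-1])
```

```text
12.9 [0.43806519 0.36192124 0.1978954 ] [[ 4.21193334e-01 -9.06970872e-01 -1.12716544e-04]
 [-9.06970671e-01 -4.21193318e-01  6.25198507e-04]
 [-6.14512290e-04 -1.61098844e-04 -9.99999798e-01]] [ 5.58817878e+01  1.76197797e+01 -9.85029171e+00 -2.86782548e-02
 -6.25038982e+01 -3.09586004e+01] [ 0.37635711 -0.5457186  -2.68704976] 0.2759167164732068
```

View pics/w7.png

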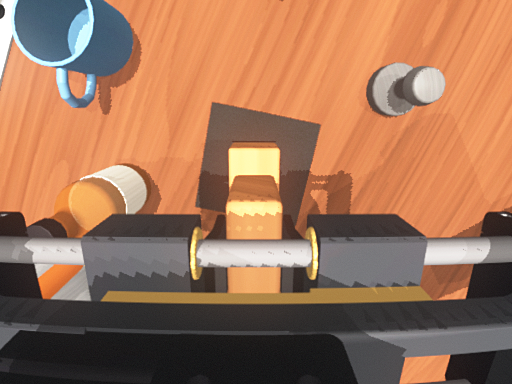

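Run:
```python
from h import *
np.set_printoptions(precision=4,suppress=True)
d=np.load('w7.npz');P=(d['R'],d['t'])
for px,z in (((254,143.5),.1894),((253,201),.2444)):
    p=plane('wrist',[px],z,P)[0];print('tool',d['R'].T@(p-d['t']))
d=np.load('w2.npz');P=(d['R'],d['t'])
f=lambda l:(np.array(l,float)+.5)/2.6-.5+[100,70]
c=plane('wrist',f([(200,38),(582,38),(564,387),(220,387)]),.05,P);print(c,c.mean(0))
for a,b in((0,1),(3,2),(1,2),(0,3)):
    v=c[b]-c[a];print(np.linalg.norm(v),np.degrees(np.arctan2(v[1],v[0])))
b=plane('wrist',f([(40,44),(75,378)]),.036,P);print('bin',b)
y=np.radians(4.2);cc=np.array([.5942,.0064])
print('chunks slab frame')
ch=plane('wrist',f([(291,96),(323,178),(323,265),(326,323),(441,300)]),.054,P)[:,:2]
X=np.array([np.cos(y),np.sin(y)]);Y=np.array([-np.sin(y),np.cos(y)])
print(np.c_[(ch-cc)@X,(ch-cc)@Y])
```

```text
tool [0.0486 0.001  0.0085]
tool [ 0.0316  0.0005 -0.0465]
[[ 0.672   0.1008  0.05  ]
 [ 0.6849 -0.0784  0.05  ]
 [ 0.5115 -0.0911  0.05  ]
 [ 0.4984  0.0882  0.05  ]] [0.5917 0.0049 0.05  ]
0.1797205299181312 -85.88141796570162
0.17978900965562306 -85.83109863778742
0.17388788505376115 -175.81584978993348
0.17404571768953198 -175.8384299368551
bin [[0.6659 0.1845 0.036 ]
 [0.4919 0.1712 0.036 ]]
chunks slab frame
[[ 0.0573  0.0457]
 [ 0.0188  0.0314]
 [-0.0239  0.0325]
 [-0.0537  0.0317]
 [-0.0418 -0.0261]]
```

>>> drive_tool(
  deltas=[
    {"dx": 0.01, "dy": 0.001, "dz": 0, "wx": 0, "wy": 0, "wz": -1.5},
    {"dx": 0.03, "dy": 0.004, "dz": 0, "wx": 0, "wy": 0, "wz": -5},
    {"dx": 0.055, "dy": 0.007, "dz": 0, "wx": 0, "wy": 0, "wz": -9},
    {"dx": 0.08, "dy": 0.01, "dz": 0, "wx": 0, "wy": 0, "wz": -13},
    {"dx": 0.107, "dy": 0.013, "dz": 0, "wx": 0, "wy": 0, "wz": -17},
    {"dx": 0.134, "dy": 0.017, "dz": 0, "wx": 0, "wy": 0, "wz": -21},
    {"dx": 0.161, "dy": 0.02, "dz": 0, "wx": 0, "wy": 0, "wz": -25},
    {"dx": 0.188, "dy": 0.023, "dz": 0, "wx": 0, "wy": 0, "wz": -29},
    {"dx": 0.215, "dy": 0.027, "dz": 0, "wx": 0, "wy": 0, "wz": -33},
    {"dx": 0.242, "dy": 0.03, "dz": 0, "wx": 0, "wy": 0, "wz": -37},
    {"dx": 0.269, "dy": 0.033, "dz": 0, "wx": 0, "wy": 0, "wz": -41},
    {"dx": 0.296, "dy": 0.037, "dz": 0, "wx": 0, "wy": 0, "wz": -45},
    {"dx": 0.323, "dy": 0.04, "dz": 0, "wx": 0, "wy": 0, "wz": -49},
    {"dx": 0.35, "dy": 0.043, "dz": 0, "wx": 0, "wy": 0, "wz": -53},
    {"dx": 0.375, "dy": 0.046, "dz": 0, "wx": 0, "wy": 0, "wz": -57},
    {"dx": 0.4, "dy": 0.05, "dz": 0, "wx": 0, "wy": 0, "wz": -61},
    {"dx": 0.42, "dy": 0.052, "dz": 0, "wx": 0, "wy": 0, "wz": -65},
    {"dx": 0.436, "dy": 0.054, "dz": 0, "wx": 0, "wy": 0, "wz": -68},
    {"dx": 0.4441, "dy": 0.0551, "dz": 0, "wx": 0, "wy": 0, "wz": -69.3},
    {"dx": 0.4441, "dy": 0.0551, "dz": 0, "wx": 0, "wy": 0, "wz": -69.3},
  ],
)

```text
time_s: 14.95
tcp_pos: [0.5747, -0.0649, 0.1954]
ee_rot: [[0.997, 0.072, -0.004], [0.072, -0.997, -0.0], [-0.004, 0.0, -1.0]]
wrist_force: [-0.3, 0.5, -2.8]
gripper_width: 0.267
```

>>> drive_tool(
  deltas=[
    {"dx": 0, "dy": 0, "dz": 0, "wx": 0, "wy": 0, "wz": 0},
    {"dx": 0, "dy": 0, "dz": 0, "wx": 0, "wy": 0, "wz": 0},
  ],
)

```text
time_s: 15.15
tcp_pos: [0.575, -0.0634, 0.1968]
ee_rot: [[0.997, 0.074, -0.002], [0.074, -0.997, 0.0], [-0.002, -0.0, -1.0]]
wrist_force: [-0.1, 0.5, -2.6]
gripper_width: 0.271
```

Run:
```python
from h import *
s=r.sense();print(s['time_s'],s['tcp_pos'],s['ee_rot'],s['joints'],s['wrist_force'],s['gripper_width'])
np.savez('w8.npz',R=s['ee_rot'],t=s['tcp_pos'])
im=cams.capture('wrist');cv2.imwrite('pics/w8.png',im[:,:,::-1])
```

```text
15.15 [ 0.57499696 -0.06342111  0.19684178] [[ 9.97274550e-01  7.37640012e-02 -1.53126726e-03]
 [ 7.37640980e-02 -9.97275718e-01  6.71702353e-06]
 [-1.52660018e-03 -1.19651265e-04 -9.99998828e-01]] [ 9.73331766e+00  1.86972826e+01 -8.43217392e+00 -1.70794204e-02
 -6.29569517e+01  8.45046725e+01] [-0.12150546  0.54648926 -2.55580798] 0.2709340239475464
```

View pics/w8.png

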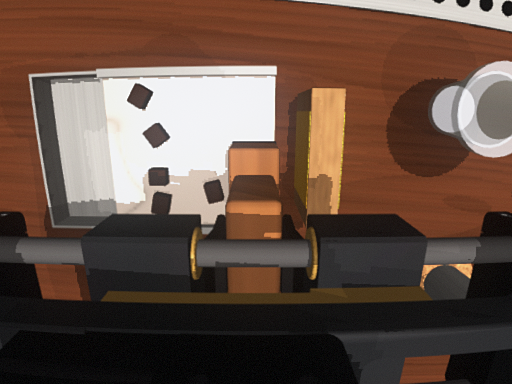

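>>> drive_tool(
  deltas=[
    {"dx": 0, "dy": 0, "dz": 0.015, "wx": 0, "wy": 0, "wz": 0},
    {"dx": 0, "dy": 0, "dz": 0.04, "wx": 0, "wy": 0, "wz": 0},
    {"dx": 0, "dy": 0, "dz": 0.065, "wx": 0, "wy": 0, "wz": 0},
    {"dx": 0, "dy": 0, "dz": 0.085, "wx": 0, "wy": 0, "wz": 0},
    {"dx": 0, "dy": 0, "dz": 0.096, "wx": 0, "wy": 0, "wz": 0},
    {"dx": 0, "dy": 0, "dz": 0.102, "wx": 0, "wy": 0, "wz": 0},
    {"dx": 0, "dy": 0, "dz": 0.104, "wx": 0, "wy": 0, "wz": 0},
    {"dx": 0, "dy": 0, "dz": 0.104, "wx": 0, "wy": 0, "wz": 0},
    {"dx": 0, "dy": 0, "dz": 0.104, "wx": 0, "wy": 0, "wz": 0},
  ],
)

```text
time_s: 16.1
tcp_pos: [0.5762, -0.0638, 0.0946]
ee_rot: [[0.997, 0.074, 0.002], [0.074, -0.997, 0.0], [0.002, 0.0, -1.0]]
wrist_force: [-0.1, -0.3, -3.2]
gripper_width: 0.271
```

Run:
```python
from h import *
s=r.sense();print(s['time_s'],s['tcp_pos'],s['ee_rot'],s['wrist_force'],s['gripper_width'])
np.savez('w9.npz',R=s['ee_rot'],t=s['tcp_pos'])
im=cams.capture('wrist');cv2.imwrite('pics/w9.png',im[:,:,::-1])
```

```text
16.1 [ 0.57622379 -0.06382668  0.09457439] [[ 9.97272042e-01  7.37847870e-02  2.06852877e-03]
 [ 7.37846804e-02 -9.97274187e-01  1.27878615e-04]
 [ 2.07232584e-03  2.50959660e-05 -9.99997852e-01]] [-0.12183598 -0.26781466 -3.18213874] 0.27140653814352944
```

View pics/w9.png

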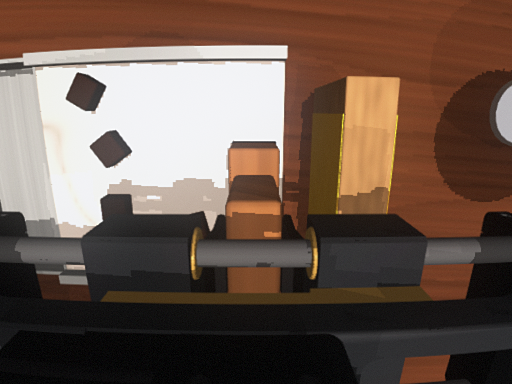

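>>> drive_tool(
  deltas=[
    {"dx": 0, "dy": 0, "dz": 0.002, "wx": 0, "wy": 0, "wz": 0},
    {"dx": 0, "dy": 0, "dz": 0.004, "wx": 0, "wy": 0, "wz": 0},
    {"dx": 0, "dy": 0, "dz": 0.004, "wx": 0, "wy": 0, "wz": 0},
  ],
)

```text
time_s: 16.45
tcp_pos: [0.5752, -0.064, 0.0893]
ee_rot: [[0.997, 0.073, -0.001], [0.073, -0.997, -0.0], [-0.001, -0.0, -1.0]]
wrist_force: [-0.2, -1.0, -3.1]
gripper_width: 0.268
```

>>> drive_tool(
  deltas=[
    {"dx": 0, "dy": -0.005, "dz": 0, "wx": 0, "wy": 0, "wz": 0},
    {"dx": 0, "dy": -0.013, "dz": 0, "wx": 0, "wy": 0, "wz": 0},
    {"dx": 0, "dy": -0.022, "dz": 0, "wx": 0, "wy": 0, "wz": 0},
    {"dx": 0, "dy": -0.031, "dz": 0, "wx": 0, "wy": 0, "wz": 0},
    {"dx": 0, "dy": -0.04, "dz": 0, "wx": 0, "wy": 0, "wz": 0},
    {"dx": 0, "dy": -0.049, "dz": 0, "wx": 0, "wy": 0, "wz": 0},
    {"dx": 0, "dy": -0.058, "dz": 0, "wx": 0, "wy": 0, "wz": 0},
    {"dx": 0, "dy": -0.067, "dz": 0, "wx": 0, "wy": 0, "wz": 0},
    {"dx": 0, "dy": -0.076, "dz": 0, "wx": 0, "wy": 0, "wz": 0},
    {"dx": 0, "dy": -0.085, "dz": 0, "wx": 0, "wy": 0, "wz": 0},
    {"dx": 0, "dy": -0.094, "dz": 0, "wx": 0, "wy": 0, "wz": 0},
    {"dx": 0, "dy": -0.103, "dz": 0, "wx": 0, "wy": 0, "wz": 0},
    {"dx": 0, "dy": -0.112, "dz": 0, "wx": 0, "wy": 0, "wz": 0},
    {"dx": 0, "dy": -0.121, "dz": 0, "wx": 0, "wy": 0, "wz": 0},
    {"dx": 0, "dy": -0.13, "dz": 0, "wx": 0, "wy": 0, "wz": 0},
    {"dx": 0, "dy": -0.139, "dz": 0, "wx": 0, "wy": 0, "wz": 0},
    {"dx": 0, "dy": -0.148, "dz": 0, "wx": 0, "wy": 0, "wz": 0},
    {"dx": 0, "dy": -0.157, "dz": 0, "wx": 0, "wy": 0, "wz": 0},
    {"dx": 0, "dy": -0.166, "dz": 0, "wx": 0, "wy": 0, "wz": 0},
    {"dx": 0, "dy": -0.173, "dz": 0, "wx": 0, "wy": 0, "wz": 0},
  ],
)

```text
time_s: 18.45
tcp_pos: [0.5627, 0.1095, 0.0895]
ee_rot: [[0.997, 0.074, 0.0], [0.074, -0.997, 0.0], [0.0, -0.0, -1.0]]
wrist_force: [0.5, -0.0, -2.1]
gripper_width: 0.275
```

Run:
```python
from h import *
s=r.sense();print(s['time_s'],s['tcp_pos'],s['ee_rot'],s['wrist_force'],s['gripper_width'])
im=cams.capture('scene');cv2.imwrite('pics/s10.png',cv2.resize(im[140:280,180:400,::-1],None,fx=3.5,fy=3.5,interpolation=cv2.INTER_CUBIC))
im=cams.capture('wrist');cv2.imwrite('pics/w10.png',im[:,:,::-1])
```

```text
18.45 [0.56273572 0.10950461 0.08954486] [[ 9.97266496e-01  7.38885921e-02  1.05618359e-04]
 [ 7.38885810e-02 -9.97266497e-01  1.04866253e-04]
 [ 1.13078070e-04 -9.67756097e-05 -9.99999989e-01]] [ 5.10744369e-01 -2.02760868e-03 -2.10768017e+00] 0.2753163674100802
```

View pics/s10.png

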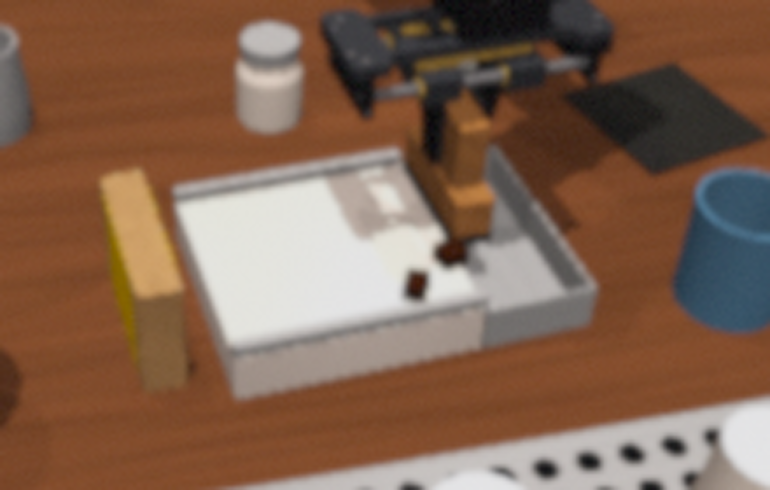

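View pics/w10.png

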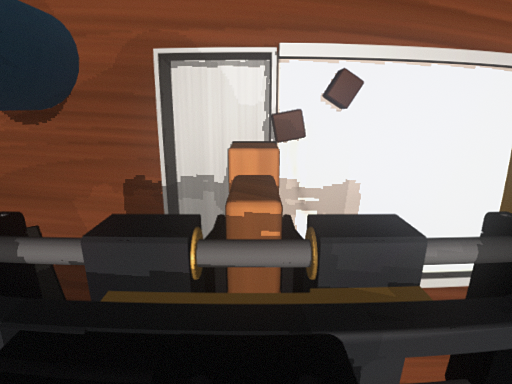

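>>> drive_tool(
  deltas=[
    {"dx": -0.001, "dy": 0, "dz": -0.005, "wx": 0, "wy": 0, "wz": 0},
    {"dx": -0.001, "dy": 0, "dz": -0.02, "wx": 0, "wy": 0, "wz": 0},
    {"dx": -0.001, "dy": 0, "dz": -0.045, "wx": 0, "wy": 0, "wz": 0},
    {"dx": 0.005, "dy": 0.014, "dz": -0.06, "wx": 0, "wy": 0, "wz": 0},
    {"dx": 0.017, "dy": 0.04, "dz": -0.06, "wx": 0, "wy": 0, "wz": 0},
    {"dx": 0.031, "dy": 0.07, "dz": -0.06, "wx": 0, "wy": 0, "wz": 0},
    {"dx": 0.043, "dy": 0.097, "dz": -0.06, "wx": 0, "wy": 0, "wz": 0},
    {"dx": 0.0517, "dy": 0.116, "dz": -0.06, "wx": 0, "wy": 0, "wz": 0},
    {"dx": 0.0517, "dy": 0.116, "dz": -0.06, "wx": 0, "wy": 0, "wz": 0},
    {"dx": 0.0517, "dy": 0.116, "dz": -0.06, "wx": 0, "wy": 0, "wz": 0},
  ],
)

```text
time_s: 19.55
tcp_pos: [0.6225, -0.004, 0.1494]
ee_rot: [[0.997, 0.072, -0.001], [0.072, -0.997, 0.0], [-0.001, -0.0, -1.0]]
wrist_force: [-0.3, -0.1, -2.7]
gripper_width: 0.272
```

Run:
```python
from h import *
s=r.sense();print(s['time_s'],s['tcp_pos'],s['ee_rot'],s['wrist_force'],s['gripper_width'])
im=cams.capture('scene');cv2.imwrite('pics/s11.png',cv2.resize(im[140:280,180:400,::-1],None,fx=3.5,fy=3.5,interpolation=cv2.INTER_CUBIC))
im=cams.capture('wrist');cv2.imwrite('pics/w11.png',im[:,:,::-1])
```

```text
19.55 [ 0.622499   -0.00396701  0.14944746] [[ 9.97411726e-01  7.18986947e-02 -6.52607531e-04]
 [ 7.18988035e-02 -9.97411921e-01  1.44773221e-04]
 [-6.40509525e-04 -1.91320209e-04 -9.99999777e-01]] [-0.34824093 -0.12821181 -2.71649441] 0.27184048497507357
```

View pics/s11.png

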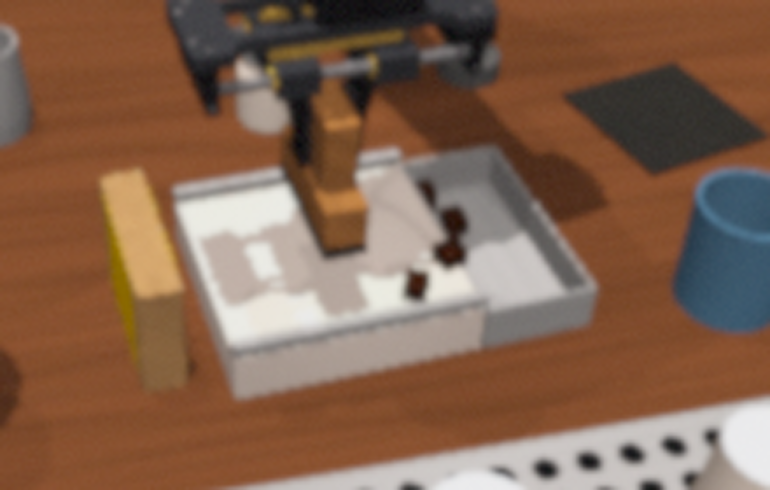

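View pics/w11.png

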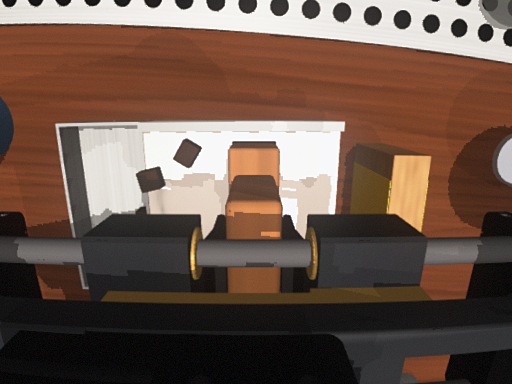

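>>> drive_tool(
  deltas=[
    {"dx": 0, "dy": 0, "dz": 0.01, "wx": 0, "wy": 0, "wz": 0},
    {"dx": 0, "dy": 0, "dz": 0.03, "wx": 0, "wy": 0, "wz": 0},
    {"dx": 0, "dy": 0, "dz": 0.048, "wx": 0, "wy": 0, "wz": 0},
    {"dx": 0, "dy": 0, "dz": 0.057, "wx": 0, "wy": 0, "wz": 0},
    {"dx": 0, "dy": 0, "dz": 0.059, "wx": 0, "wy": 0, "wz": 0},
    {"dx": 0, "dy": 0, "dz": 0.059, "wx": 0, "wy": 0, "wz": 0},
    {"dx": 0, "dy": 0, "dz": 0.059, "wx": 0, "wy": 0, "wz": 0},
  ],
)

```text
time_s: 20.35
tcp_pos: [0.6236, -0.003, 0.0915]
ee_rot: [[0.997, 0.074, 0.002], [0.074, -0.997, 0.0], [0.002, -0.0, -1.0]]
wrist_force: [-0.4, -0.0, -1.7]
gripper_width: 0.279
```

>>> drive_tool(
  deltas=[
    {"dx": 0, "dy": -0.005, "dz": 0, "wx": 0, "wy": 0, "wz": 0},
    {"dx": 0, "dy": -0.012, "dz": 0, "wx": 0, "wy": 0, "wz": 0},
    {"dx": 0, "dy": -0.02, "dz": 0, "wx": 0, "wy": 0, "wz": 0},
    {"dx": 0, "dy": -0.028, "dz": 0, "wx": 0, "wy": 0, "wz": 0},
    {"dx": 0, "dy": -0.036, "dz": 0, "wx": 0, "wy": 0, "wz": 0},
    {"dx": 0, "dy": -0.044, "dz": 0, "wx": 0, "wy": 0, "wz": 0},
    {"dx": 0, "dy": -0.052, "dz": 0, "wx": 0, "wy": 0, "wz": 0},
    {"dx": 0, "dy": -0.06, "dz": 0, "wx": 0, "wy": 0, "wz": 0},
    {"dx": 0, "dy": -0.068, "dz": 0, "wx": 0, "wy": 0, "wz": 0},
    {"dx": 0, "dy": -0.076, "dz": 0, "wx": 0, "wy": 0, "wz": 0},
    {"dx": 0, "dy": -0.084, "dz": 0, "wx": 0, "wy": 0, "wz": 0},
    {"dx": 0, "dy": -0.092, "dz": 0, "wx": 0, "wy": 0, "wz": 0},
    {"dx": 0, "dy": -0.1, "dz": 0, "wx": 0, "wy": 0, "wz": 0},
    {"dx": 0, "dy": -0.108, "dz": 0, "wx": 0, "wy": 0, "wz": 0},
    {"dx": 0, "dy": -0.116, "dz": 0, "wx": 0, "wy": 0, "wz": 0},
    {"dx": 0, "dy": -0.123, "dz": 0, "wx": 0, "wy": 0, "wz": 0},
    {"dx": 0, "dy": -0.127, "dz": 0, "wx": 0, "wy": 0, "wz": 0},
    {"dx": 0, "dy": -0.127, "dz": 0, "wx": 0, "wy": 0, "wz": 0},
    {"dx": 0, "dy": -0.127, "dz": 0, "wx": 0, "wy": 0, "wz": 0},
  ],
)

```text
time_s: 22.25
tcp_pos: [0.6135, 0.1234, 0.0905]
ee_rot: [[0.997, 0.074, -0.0], [0.074, -0.997, -0.0], [-0.0, 0.0, -1.0]]
wrist_force: [-0.5, -1.6, -2.9]
gripper_width: 0.274
```

>>> drive_tool(
  deltas=[
    {"dx": 0, "dy": 0, "dz": -0.01, "wx": 0, "wy": 0, "wz": 0},
    {"dx": 0, "dy": 0.01, "dz": -0.03, "wx": 0, "wy": 0, "wz": 0},
    {"dx": 0, "dy": 0.03, "dz": -0.06, "wx": 0, "wy": 0, "wz": 0},
    {"dx": -0.02, "dy": 0.055, "dz": -0.09, "wx": 0, "wy": 0, "wz": 0},
    {"dx": -0.04, "dy": 0.08, "dz": -0.105, "wx": 0, "wy": 0, "wz": 0},
    {"dx": -0.05, "dy": 0.1, "dz": -0.11, "wx": 0, "wy": 0, "wz": 0},
    {"dx": -0.05, "dy": 0.1, "dz": -0.11, "wx": 0, "wy": 0, "wz": 0},
  ],
)

```text
time_s: 22.95
tcp_pos: [0.5703, 0.0176, 0.2032]
ee_rot: [[0.997, 0.071, 0.003], [0.071, -0.998, 0.001], [0.003, -0.0, -1.0]]
wrist_force: [-0.1, -0.4, -2.3]
gripper_width: 0.271
```

Run:
```python
from h import *
s=r.sense();print(s['time_s'],s['tcp_pos'],s['ee_rot'],s['joints'],s['wrist_force'],s['gripper_width'])
im=cams.capture('scene');cv2.imwrite('pics/s12.png',cv2.resize(im[140:280,180:400,::-1],None,fx=3.5,fy=3.5,interpolation=cv2.INTER_CUBIC))
im=cams.capture('wrist');cv2.imwrite('pics/w12.png',im[:,:,::-1])
```

```text
22.95 [0.57029365 0.01761182 0.20321817] [[ 9.97498469e-01  7.06203637e-02  3.09325697e-03]
 [ 7.06188803e-02 -9.97503198e-01  5.86332050e-04]
 [ 3.12694071e-03 -3.66422978e-04 -9.99995044e-01]] [ 1.80462551e+01  1.75112240e+01 -9.21678011e+00  2.57491051e-02
 -6.30930789e+01  7.59917153e+01] [-0.09596797 -0.4013154  -2.29584414] 0.2708502922938489
```

View pics/s12.png

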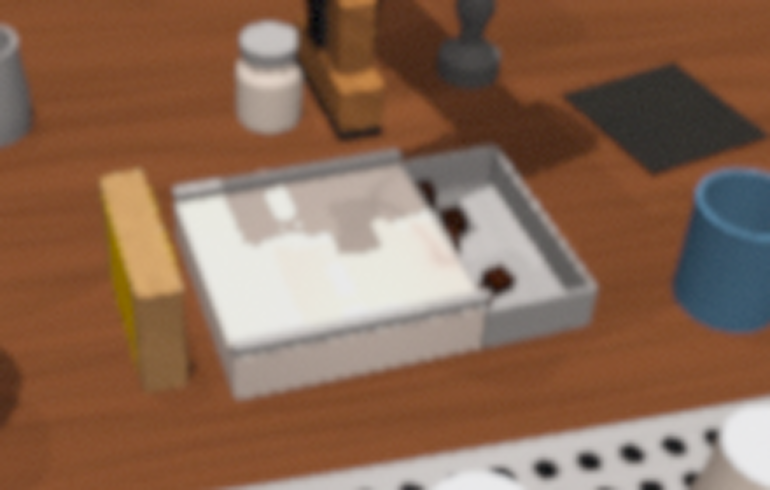

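View pics/w12.png

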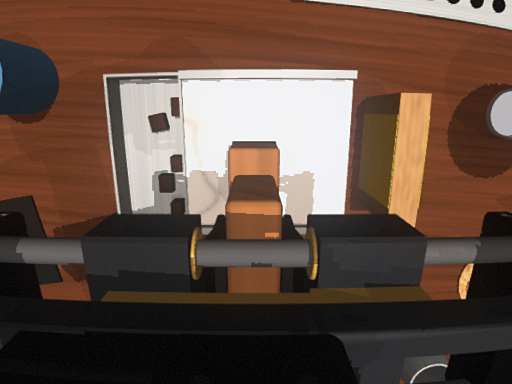

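Run:
```python
from h import *
np.set_printoptions(precision=4,suppress=True)
im=cv2.imread('pics/w12.png')
cv2.imwrite('pics/w12c.png',cv2.resize(im[60:220,95:215],None,fx=3.7,fy=3.7,interpolation=cv2.INTER_CUBIC))
s=r.sense();P=(s['ee_rot'],s['tcp_pos'])
y=np.radians(4.2);cc=np.array([.593,.0056]);X=np.array([np.cos(y),np.sin(y)]);Y=np.array([-np.sin(y),np.cos(y)])
for z in(.01,.025):
    p=plane('wrist',[(175,106),(158,122),(176,163),(167,183),(177,207)],z,P)[:,:2]-cc
    print(z,np.c_[p@X,p@Y-.133])
```

```text
0.01 [[ 0.0527 -0.0255]
 [ 0.0348 -0.0044]
 [-0.0137 -0.0228]
 [-0.0384 -0.0101]
 [-0.0691 -0.0204]]
0.025 [[ 0.0524 -0.0294]
 [ 0.0352 -0.0092]
 [-0.0112 -0.0267]
 [-0.0348 -0.0146]
 [-0.0642 -0.0245]]
```

View pics/w12c.png

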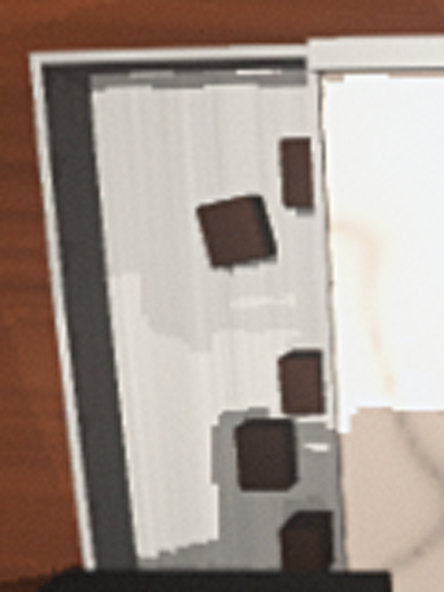

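>>> drive_tool(
  deltas=[
    {"dx": -0.002, "dy": -0.007, "dz": 0, "wx": 0, "wy": 0, "wz": 1.5},
    {"dx": -0.007, "dy": -0.022, "dz": 0, "wx": 0, "wy": 0, "wz": 5},
    {"dx": -0.013, "dy": -0.041, "dz": 0, "wx": 0, "wy": 0, "wz": 9},
    {"dx": -0.019, "dy": -0.061, "dz": 0, "wx": 0, "wy": 0, "wz": 13},
    {"dx": -0.026, "dy": -0.082, "dz": 0, "wx": 0, "wy": 0, "wz": 17},
    {"dx": -0.032, "dy": -0.103, "dz": 0, "wx": 0, "wy": 0, "wz": 21},
    {"dx": -0.039, "dy": -0.124, "dz": 0, "wx": 0, "wy": 0, "wz": 25},
    {"dx": -0.046, "dy": -0.146, "dz": 0, "wx": 0, "wy": 0, "wz": 29},
    {"dx": -0.053, "dy": -0.168, "dz": 0, "wx": 0, "wy": 0, "wz": 33},
    {"dx": -0.06, "dy": -0.19, "dz": 0, "wx": 0, "wy": 0, "wz": 38},
    {"dx": -0.067, "dy": -0.213, "dz": 0, "wx": 0, "wy": 0, "wz": 43},
    {"dx": -0.074, "dy": -0.236, "dz": 0, "wx": 0, "wy": 0, "wz": 48},
    {"dx": -0.081, "dy": -0.259, "dz": 0, "wx": 0, "wy": 0, "wz": 53},
    {"dx": -0.088, "dy": -0.281, "dz": 0, "wx": 0, "wy": 0, "wz": 57},
    {"dx": -0.095, "dy": -0.303, "dz": 0, "wx": 0, "wy": 0, "wz": 61},
    {"dx": -0.101, "dy": -0.322, "dz": 0, "wx": 0, "wy": 0, "wz": 65},
    {"dx": -0.106, "dy": -0.338, "dz": 0, "wx": 0, "wy": 0, "wz": 68},
    {"dx": -0.1079, "dy": -0.3446, "dz": 0, "wx": 0, "wy": 0, "wz": 69.2},
    {"dx": -0.1079, "dy": -0.3446, "dz": 0, "wx": 0, "wy": 0, "wz": 69.2},
    {"dx": -0.1079, "dy": -0.3446, "dz": 0, "wx": 0, "wy": 0, "wz": 69.2},
  ],
)

```text
time_s: 25.05
tcp_pos: [0.4378, 0.356, 0.2001]
ee_rot: [[0.424, -0.906, -0.001], [-0.906, -0.424, -0.001], [0.001, 0.001, -1.0]]
wrist_force: [0.1, -0.1, -2.5]
gripper_width: 0.277
```

Run:
```python
from h import *
s=r.sense();print(s['time_s'],s['tcp_pos'],s['ee_rot'],s['joints'],s['wrist_force'],s['gripper_width'])
im=cams.capture('wrist');cv2.imwrite('pics/w13.png',im[:,:,::-1])
```

```text
25.05 [0.43783235 0.35603578 0.20007525] [[ 4.24088570e-01 -9.05620536e-01 -5.74177537e-04]
 [-9.05620556e-01 -4.24088031e-01 -8.65915053e-04]
 [ 5.40688633e-04  8.87211658e-04 -9.99999460e-01]] [ 5.55673920e+01  1.71817465e+01 -1.01636680e+01  1.03428255e-03
 -6.27141079e+01 -3.04748899e+01] [ 0.12820344 -0.09807534 -2.45129855] 0.27675593753227035
```

View pics/w13.png

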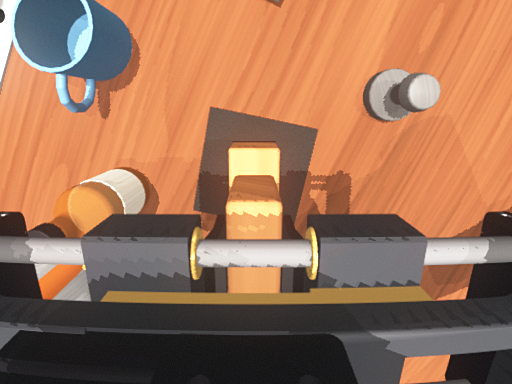

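Over the mat, aligned as planned. Lower by 0.1465.

>>> drive_tool(
  deltas=[
    {"dx": 0, "dy": 0, "dz": 0.02, "wx": 0, "wy": 0, "wz": 0},
    {"dx": 0, "dy": 0, "dz": 0.05, "wx": 0, "wy": 0, "wz": 0},
    {"dx": 0, "dy": 0, "dz": 0.08, "wx": 0, "wy": 0, "wz": 0},
    {"dx": 0, "dy": 0, "dz": 0.105, "wx": 0, "wy": 0, "wz": 0},
    {"dx": 0, "dy": 0, "dz": 0.125, "wx": 0, "wy": 0, "wz": 0},
    {"dx": 0, "dy": 0, "dz": 0.138, "wx": 0, "wy": 0, "wz": 0},
    {"dx": 0, "dy": 0, "dz": 0.144, "wx": 0, "wy": 0, "wz": 0},
    {"dx": 0, "dy": 0, "dz": 0.1465, "wx": 0, "wy": 0, "wz": 0},
    {"dx": 0, "dy": 0, "dz": 0.1465, "wx": 0, "wy": 0, "wz": 0},
    {"dx": 0, "dy": 0, "dz": 0.1465, "wx": 0, "wy": 0, "wz": 0},
  ],
)

```text
time_s: 26.1
tcp_pos: [0.4386, 0.3563, 0.0551]
ee_rot: [[0.423, -0.906, 0.001], [-0.906, -0.423, 0.002], [-0.001, -0.002, -1.0]]
wrist_force: [0.1, -0.0, -2.5]
gripper_width: 0.279
```

>>> drive_tool(
  deltas=[
    {"dx": 0, "dy": 0, "dz": 0.001, "wx": 0, "wy": 0, "wz": 0},
    {"dx": 0, "dy": 0, "dz": 0.0015, "wx": 0, "wy": 0, "wz": 0},
    {"dx": 0, "dy": 0, "dz": 0.0015, "wx": 0, "wy": 0, "wz": 0},
  ],
)

```text
time_s: 26.4
tcp_pos: [0.4381, 0.3558, 0.0528]
ee_rot: [[0.423, -0.906, 0.0], [-0.906, -0.423, 0.0], [-0.0, -0.0, -1.0]]
wrist_force: [-0.0, -1.2, -2.7]
gripper_width: 0.277
```

>>> drive_tool(
  deltas=[
    {"dx": 0, "dy": 0, "dz": 0.0005, "wx": 0, "wy": 0, "wz": 0},
    {"dx": 0, "dy": 0, "dz": 0.0005, "wx": 0, "wy": 0, "wz": 0},
    {"dx": 0, "dy": 0, "dz": 0.0005, "wx": 0, "wy": 0, "wz": 0},
    {"dx": 0, "dy": 0, "dz": 0.0005, "wx": 0, "wy": 0, "wz": 0},
    {"dx": 0, "dy": 0, "dz": 0.0005, "wx": 0, "wy": 0, "wz": 0},
    {"dx": 0, "dy": 0, "dz": 0.0005, "wx": 0, "wy": 0, "wz": 0},
    {"dx": 0, "dy": 0, "dz": 0.0005, "wx": 0, "wy": 0, "wz": 0},
    {"dx": 0, "dy": 0, "dz": 0.0005, "wx": 0, "wy": 0, "wz": 0},
  ],
  gripper=1,
)

```text
time_s: 27.2
tcp_pos: [0.4381, 0.3557, 0.052]
ee_rot: [[0.423, -0.906, 0.0], [-0.906, -0.423, -0.0], [0.0, -0.0, -1.0]]
wrist_force: [-0.0, 0.8, -0.0]
gripper_width: 0.919
```

>>> drive_tool(
  deltas=[
    {"dx": 0, "dy": 0, "dz": -0.02, "wx": 0, "wy": 0, "wz": 0},
    {"dx": 0, "dy": 0, "dz": -0.05, "wx": 0, "wy": 0, "wz": 0},
    {"dx": 0, "dy": 0, "dz": -0.09, "wx": 0, "wy": 0, "wz": 0},
    {"dx": 0, "dy": 0, "dz": -0.13, "wx": 0, "wy": 0, "wz": 0},
    {"dx": 0, "dy": 0, "dz": -0.17, "wx": 0, "wy": 0, "wz": 0},
    {"dx": 0.03, "dy": 0.03, "dz": -0.19, "wx": 0, "wy": 0, "wz": 0},
    {"dx": 0.06, "dy": 0.06, "dz": -0.2, "wx": 0, "wy": 0, "wz": 0},
    {"dx": 0.09, "dy": 0.09, "dz": -0.2, "wx": 0, "wy": 0, "wz": 0},
    {"dx": 0.11, "dy": 0.11, "dz": -0.2, "wx": 0, "wy": 0, "wz": 0},
    {"dx": 0.11, "dy": 0.11, "dz": -0.2, "wx": 0, "wy": 0, "wz": 0},
    {"dx": 0.11, "dy": 0.11, "dz": -0.2, "wx": 0, "wy": 0, "wz": 0},
  ],
)

```text
time_s: 28.3
tcp_pos: [0.385, 0.2093, 0.2526]
ee_rot: [[0.422, -0.906, 0.001], [-0.906, -0.422, 0.001], [-0.001, -0.002, -1.0]]
wrist_force: [0.2, 0.0, -0.5]
gripper_width: 0.999
```

Run:
```python
from h import *
s=r.sense();print(s['time_s'],s['tcp_pos'],s['wrist_force'],s['gripper_width'])
im=cams.capture('scene');cv2.imwrite('pics/s14.png',cv2.resize(im[:,:,::-1],(800,600),interpolation=cv2.INTER_CUBIC))
im=cams.capture('top');cv2.imwrite('pics/t14.png',cv2.resize(im[100:270,70:390,::-1],None,fx=2.5,fy=2.5,interpolation=cv2.INTER_CUBIC))
```

```text
28.3 [0.38496744 0.20927339 0.25260483] [ 0.19485613  0.0494666  -0.51135381] 0.9991717843145234
```

View pics/s14.png

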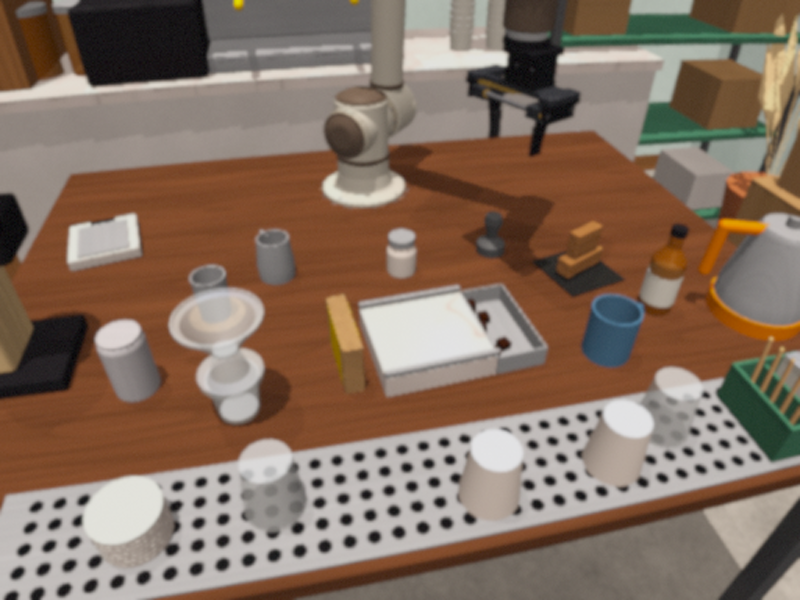

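View pics/t14.png

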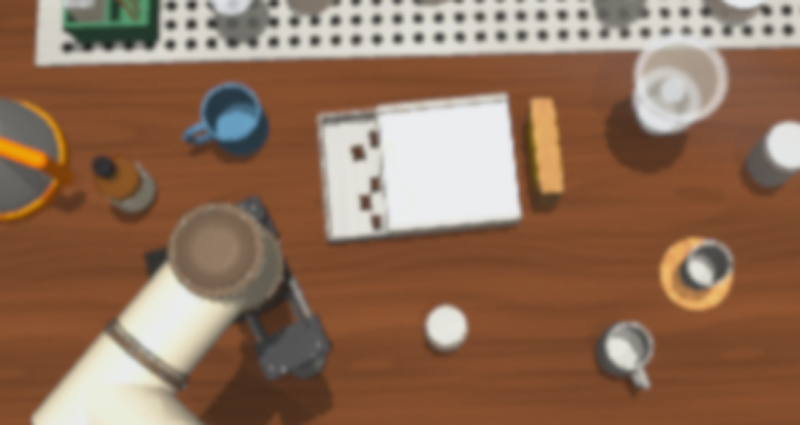

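Run:
```python
from h import *
f=lambda l:(np.array(l,float)+.5)/2.5-.5+[70,100]
print(plane('top',f([(709,263)]),.089),'coaster .4352 -.335')
g=lambda l:(np.array(l,float)+.5)*512/800-.5
# scraper grip top centre in scene, mat corners
print(plane('scene',g([(587,237)]),.099))
print(plane('scene',g([(536,264),(580,241),(621,271),(577,293)]),.004))
print(proj('scene',[[.4373,.3575,.099]])*800/512)
s=r.sense();print(s['time_s'],s['joint_velocities'])
im=cams.capture('scene');cv2.imwrite('pics/s15.png',cv2.resize(im[125:200,320:420,::-1],None,fx=7,fy=7,interpolation=cv2.INTER_CUBIC))
```

```text
[[ 0.43711758 -0.33547429  0.089     ]] coaster .4352 -.335
[[0.46665788 0.34283724 0.099     ]]
[[0.40350412 0.28358716 0.004     ]
 [0.340615   0.4112122  0.004     ]
 [0.45984554 0.44220919 0.004     ]
 [0.50897257 0.32225105 0.004     ]]
[[586.63840841 227.8393822 ]]
28.4 [ 0.22677103  0.90758906  0.20025171 -0.03809137 -0.05883869  0.02000487]
```

View pics/s15.png

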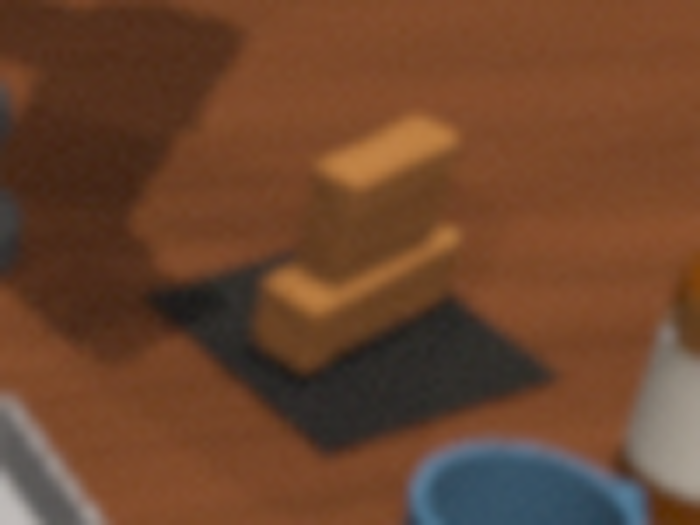

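Run:
```python
from station import ticket
print(ticket.finish_job())
```

```text
the job is handed in; nothing more can be done
None
```

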